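# Load the ink shaker and latch its retaining bar

## Robot

A 6-joint arm with a two-finger parallel gripper is mounted at the origin on a cart in front of the work surface, level with it; the furniture and walls round the work are solid. World frame = base frame: x ahead of the robot, y to its left, z up, the work surface at z = 0. Lengths are in mm, angles in degrees, forces in N, time in s.
With the tool pointing down it reaches from about 300 to 850 mm from the base axis. Payload 4.2 kg.
Tool frame: the origin (TCP) lies at the very end of the fingers, on their centre line; the grasp point (between the pads) lies 19 mm behind it (env.grip_depth is the distance from the TCP to the grasp point, in mm); z points along the fingers, y is the line along which they close (so a half turn about z gives the same grasp; the last joint's range is limited). The gripper opens to 91 mm and grips with 3 to 60 N. Pads are 32 mm wide; open, the fingers measure 118 mm over their backs; the gripper's body (76 mm by 178 mm) begins 60 mm behind the grasp point.
Start: joints at [-68.698, 18.312, 89.639, -0, 72.044, -1.146], TCP at [219.57, -531.444, 213.976] pointing down, gripper open.
Joint ranges: [-177.97, 177.97], [-48.28, 115.42], [12.27, 149.76], [-77.06, 257.06], [2.81, 150.46], [-146.56, 146.56]. Speed limits (degrees/s): [147.25, 147.25, 180, 180, 180, 180].

## Interface

Orientations are given as [roll, pitch, yaw] about the fixed x, y, z axes, in that order (R = Rz(yaw) Ry(pitch) Rx(roll)).
In Python, from workcell import env, cams gives the robot as it stands.
- The arm moves only by the tool apply_moves, never from a script. Its argument "deltas" is a list of rows, each a list of 5 numbers: the shift along the tool's x, y, z in m, then the turn about the tool's z in rad, then the opening, from -1 (shut) to 1 (fully open), so that 0 is half open. In form: [[tx, ty, tz, roll, gripper], ...]. A call has 1 to 5 rows; each row is the pose to reach, as a shift and turn from the pose commanded when the call began, along the tool's axes at that moment; what a row does not reach only later rows make up. A row lasts 1/10 s, in which the tool goes at most 50 mm and 8.59 degrees, less where a joint would pass 70% of its speed; a pose out of reach is approached as far as the arm can. A call with a gripper value outside its range is refused whole. The fingers move at their own pace and stop on an object; "grip_force" is the grip in N (left out, the last holds). Time passes only in rows, so rows that repeat a pose let the fingers close. It gives the time, the measured TCP pose, the force, the opening and the grip force at its end, in the units of the state.
- env.state(): the state, without advancing time (a new reading comes with each control period).
- cams.grab_frame(name): name is "scene" or "top" or "wrist"; returns the picture (384x512x3 uint8, blue, green, red); there is no depth.
- cams.get_calibration(name): a dict with "mtx" (3x3 intrinsics, pixels), "eye" and "attitude" of the camera in the world; the wrist camera has in their place "tool_from_camera" (4x4, takes a point from camera to tool coordinates, whose origin is the TCP and whose axes are the flange's). Camera axes: x right, y down, z forward; pixel columns grow to the right and rows downward; lengths in mm; the calibration is good to about 2 mm. A picture is of the moment at which its call begins: read the wrist's pose just before it. get_calibration takes no time and is no camera call.
- env.job_done(): hands the job in; it is judged then, once.
The state is a dict: "time_s": time; "qpos": joint angles; "qvel": joint speeds; "effort": joint torques, N m; "ee_pos": TCP position; "ee_rot": TCP orientation; "force": force on the tool from outside, world axes, zero at the start; "torque": the same for the moment, N m; "gripper_width": finger opening in mm; "gripper_force": force on a finger pad.
Only numpy, scipy, OpenCV 4.12 (cv2) and the standard library are available. Lean on these libraries where they do the work, as an engineer would, in place of code of your own. Each camera call takes 0.05 s, during which the arm holds its last target. There are 200 camera calls.

## Task

Get the bench shaker ready to mix this batch of ink: lift its retaining bar out of the keeper by the black knob and swing it clear, then feel the weight of each ink tin standing to the left of the shaker, as some are empty though all look alike. Stand every full tin in a pocket of the shaker and every empty one upright in the aluminium tray on the right, then swing the bar back over the tins and let it drop home in the keeper's notch. Leave the cup, tape and counter where they are.

Things in the scene. Friction and masses are not known exactly. Their poses are not given: they have to be found in the camera images.
- shaker: bench shaker, fixed to the table: a grey housing with a steel platform 270 x 206 mm, top face 58 mm above the table; the housing is 196 mm wide. Origin on the table under its middle, x points away from the robot towards the pivot post, y to the left (shaker turned by 0 to 0.24 rad). On the platform a black moulded insert 164 x 190 x 16 mm with four round pockets; at the near end the keeper, at the far end the pivot post, 14 mm thick, its top 213 mm above the table
- pivot (a point): point on the axis of the upright pivot post, 137 mm above the table, at the level of the underside of the steel bar when latched (113 mm from the shaker's origin along its x). The retaining bar slides up this post and swings about it
- notch (a point): middle of the floor of the keeper's notch, 137 mm above the table, 94 mm from the shaker's origin along its -x. The notch is 30 mm wide across y and the keeper 16 mm long in x. On its +y side a lip stands 18 mm above the notch floor; on its -y side a back stop stands 55 mm above it, so the bar, swung back while lifted, runs against the back stop right over the notch
- bar_swing (a joint): swing of the retaining bar about the post, rad: 0 = over the pockets, square over the keeper; grows as its free end swings to the shaker's +y (1.57 = pointing along the shaker's +y, limit 2.0; from about 1.45 on all four pockets are clear of the bar). It stays where it is left. The bar is a flat steel strap 56 mm wide and 8 mm thick with a 4 mm pad under it, ending in a tongue 24 mm wide that drops into the notch; in the notch it cannot swing (3 mm play either side)
- bar_lift (a joint): height of the retaining bar above its lowest position, m: 0 = all the way down (tongue on the notch floor, pad 3 mm over the lids of seated tins), limit 0.045. It falls by its own weight (0.4 kg) when let go. It must be lifted at least 20 mm for the tongue to pass over the lip
- bar_knob (a point): middle of the grip of the upright round black knob on the free end of the bar: 25 mm in diameter, 42 mm high (21 mm above and below this point), 235 mm from the pivot axis, 37 mm above the underside of the steel bar; the bar's top face is 29 mm below this point. x points from the knob along the bar to the post
- tray_floor (a point): middle of the floor of the low aluminium tray for empties, fixed, floor 3 mm above the table; inside 104 mm along x by 204 mm along y, walls 22 mm high
- mixing_cup: plastic mixing cup 63 mm wide, 62 mm high, a bystander; origin under its middle
- roll: roll of masking tape 104 mm wide, 25 mm high, lying flat, a bystander; origin under its middle
- counter: round hand tally counter 52 x 46 x 21 mm, a bystander; origin under its middle
- well_1 (a point): middle of the floor of the far right pocket, 58 mm above the table: round, 73 mm in diameter (widening at the mouth), 16 mm deep; pockets lie 78 mm apart along the shaker's x and 96 mm apart along its y
- well_2 (a point): middle of the floor of the far left pocket, 58 mm above the table: round, 73 mm in diameter (widening at the mouth), 16 mm deep; pockets lie 78 mm apart along the shaker's x and 96 mm apart along its y
- well_3 (a point): middle of the floor of the near right pocket, 58 mm above the table: round, 73 mm in diameter (widening at the mouth), 16 mm deep; pockets lie 78 mm apart along the shaker's x and 96 mm apart along its y
- well_4 (a point): middle of the floor of the near left pocket, 58 mm above the table: round, 73 mm in diameter (widening at the mouth), 16 mm deep; pockets lie 78 mm apart along the shaker's x and 96 mm apart along its y
- tin_1_mid (a point): closed ink tin, identical to the others to look at: upright cylinder 66 mm in diameter, 72 mm high, grip it round the body; this point is its centre, 36 mm above its base; z is its axis, up. Full tins weigh about 0.4 kg (0.34 to 0.46), empty ones about 0.07 kg; only the weight tells which it is
- tin_2_mid (a point): closed ink tin, identical to the others to look at: upright cylinder 66 mm in diameter, 72 mm high, grip it round the body; this point is its centre, 36 mm above its base; z is its axis, up. Full tins weigh about 0.4 kg (0.34 to 0.46), empty ones about 0.07 kg; only the weight tells which it is
- tin_3_mid (a point): closed ink tin, identical to the others to look at: upright cylinder 66 mm in diameter, 72 mm high, grip it round the body; this point is its centre, 36 mm above its base; z is its axis, up. Full tins weigh about 0.4 kg (0.34 to 0.46), empty ones about 0.07 kg; only the weight tells which it is
- tin_4_mid (a point): closed ink tin, identical to the others to look at: upright cylinder 66 mm in diameter, 72 mm high, grip it round the body; this point is its centre, 36 mm above its base; z is its axis, up. Full tins weigh about 0.4 kg (0.34 to 0.46), empty ones about 0.07 kg; only the weight tells which it is
- tin_5_mid (a point): closed ink tin, identical to the others to look at: upright cylinder 66 mm in diameter, 72 mm high, grip it round the body; this point is its centre, 36 mm above its base; z is its axis, up. Full tins weigh about 0.4 kg (0.34 to 0.46), empty ones about 0.07 kg; only the weight tells which it is
There are look-alikes about, which are no part of the job. What is shaped like the part that bears tin_2_mid but turquoise or yellow is not meant.

How it is judged (in metres and radians):
On the way, in this order (a step that is already met when the one before it is completed fails the run):
1. the retaining bar is lifted out of the keeper and swung well clear of the pockets (value of joint bar_swing above 1 rad), for 0.2 s.
2. no full tin (one that bears on whatever holds it with over 2 N) is left outside the pockets of the shaker, the bar still swung clear (value of joint bar_swing above 0.7 rad and (((horizontal distance between tin_1_mid and well_1 below 0.008 m or horizontal distance between tin_1_mid and well_2 below 0.008 m or horizontal distance between tin_1_mid and well_3 below 0.008 m or horizontal distance between tin_1_mid and well_4 below 0.008 m) and z of tin_1_mid in the frame of shaker between 0.088 and 0.1 m and angle between tin_1_mid's own z axis and vertical below 0.1 rad) or contact force between tin_1 and anything else below 2 N) and (((horizontal distance between tin_2_mid and well_1 below 0.008 m or horizontal distance between tin_2_mid and well_2 below 0.008 m or horizontal distance between tin_2_mid and well_3 below 0.008 m or horizontal distance between tin_2_mid and well_4 below 0.008 m) and z of tin_2_mid in the frame of shaker between 0.088 and 0.1 m and angle between tin_2_mid's own z axis and vertical below 0.1 rad) or contact force between tin_2 and anything else below 2 N) and (((horizontal distance between tin_3_mid and well_1 below 0.008 m or horizontal distance between tin_3_mid and well_2 below 0.008 m or horizontal distance between tin_3_mid and well_3 below 0.008 m or horizontal distance between tin_3_mid and well_4 below 0.008 m) and z of tin_3_mid in the frame of shaker between 0.088 and 0.1 m and angle between tin_3_mid's own z axis and vertical below 0.1 rad) or contact force between tin_3 and anything else below 2 N) and (((horizontal distance between tin_4_mid and well_1 below 0.008 m or horizontal distance between tin_4_mid and well_2 below 0.008 m or horizontal distance between tin_4_mid and well_3 below 0.008 m or horizontal distance between tin_4_mid and well_4 below 0.008 m) and z of tin_4_mid in the frame of shaker between 0.088 and 0.1 m and angle between tin_4_mid's own z axis and vertical below 0.1 rad) or contact force between tin_4 and anything else below 2 N) and (((horizontal distance between tin_5_mid and well_1 below 0.008 m or horizontal distance between tin_5_mid and well_2 below 0.008 m or horizontal distance between tin_5_mid and well_3 below 0.008 m or horizontal distance between tin_5_mid and well_4 below 0.008 m) and z of tin_5_mid in the frame of shaker between 0.088 and 0.1 m and angle between tin_5_mid's own z axis and vertical below 0.1 rad) or contact force between tin_5 and anything else below 2 N)), for 0.3 s.
At the end, for the whole second after the job is handed in: The bar is down in the notch (lift under 4 mm, swing within 0.03 rad), every full tin (weighing over 2 N) stands upright on a pocket's floor, within 8 mm of its centre, every empty tin stands upright on the tray's floor, and all tins are at rest (value of joint bar_lift below 0.004 m and value of joint bar_swing between -0.03 and 0.03 rad and ((((horizontal distance between tin_1_mid and well_1 below 0.008 m or horizontal distance between tin_1_mid and well_2 below 0.008 m or horizontal distance between tin_1_mid and well_3 below 0.008 m or horizontal distance between tin_1_mid and well_4 below 0.008 m) and z of tin_1_mid in the frame of shaker between 0.088 and 0.1 m and angle between tin_1_mid's own z axis and vertical below 0.1 rad) and contact force between tin_1 and anything else above 2 N) or ((x of tin_1_mid in the frame of tray_floor between -0.028 and 0.028 m and y of tin_1_mid in the frame of tray_floor between -0.078 and 0.078 m and z of tin_1_mid in the frame of tray_floor between 0.03 and 0.042 m and angle between tin_1_mid's own z axis and vertical below 0.1 rad) and contact force between tin_1 and anything else below 2 N)) and ((((horizontal distance between tin_2_mid and well_1 below 0.008 m or horizontal distance between tin_2_mid and well_2 below 0.008 m or horizontal distance between tin_2_mid and well_3 below 0.008 m or horizontal distance between tin_2_mid and well_4 below 0.008 m) and z of tin_2_mid in the frame of shaker between 0.088 and 0.1 m and angle between tin_2_mid's own z axis and vertical below 0.1 rad) and contact force between tin_2 and anything else above 2 N) or ((x of tin_2_mid in the frame of tray_floor between -0.028 and 0.028 m and y of tin_2_mid in the frame of tray_floor between -0.078 and 0.078 m and z of tin_2_mid in the frame of tray_floor between 0.03 and 0.042 m and angle between tin_2_mid's own z axis and vertical below 0.1 rad) and contact force between tin_2 and anything else below 2 N)) and ((((horizontal distance between tin_3_mid and well_1 below 0.008 m or horizontal distance between tin_3_mid and well_2 below 0.008 m or horizontal distance between tin_3_mid and well_3 below 0.008 m or horizontal distance between tin_3_mid and well_4 below 0.008 m) and z of tin_3_mid in the frame of shaker between 0.088 and 0.1 m and angle between tin_3_mid's own z axis and vertical below 0.1 rad) and contact force between tin_3 and anything else above 2 N) or ((x of tin_3_mid in the frame of tray_floor between -0.028 and 0.028 m and y of tin_3_mid in the frame of tray_floor between -0.078 and 0.078 m and z of tin_3_mid in the frame of tray_floor between 0.03 and 0.042 m and angle between tin_3_mid's own z axis and vertical below 0.1 rad) and contact force between tin_3 and anything else below 2 N)) and ((((horizontal distance between tin_4_mid and well_1 below 0.008 m or horizontal distance between tin_4_mid and well_2 below 0.008 m or horizontal distance between tin_4_mid and well_3 below 0.008 m or horizontal distance between tin_4_mid and well_4 below 0.008 m) and z of tin_4_mid in the frame of shaker between 0.088 and 0.1 m and angle between tin_4_mid's own z axis and vertical below 0.1 rad) and contact force between tin_4 and anything else above 2 N) or ((x of tin_4_mid in the frame of tray_floor between -0.028 and 0.028 m and y of tin_4_mid in the frame of tray_floor between -0.078 and 0.078 m and z of tin_4_mid in the frame of tray_floor between 0.03 and 0.042 m and angle between tin_4_mid's own z axis and vertical below 0.1 rad) and contact force between tin_4 and anything else below 2 N)) and ((((horizontal distance between tin_5_mid and well_1 below 0.008 m or horizontal distance between tin_5_mid and well_2 below 0.008 m or horizontal distance between tin_5_mid and well_3 below 0.008 m or horizontal distance between tin_5_mid and well_4 below 0.008 m) and z of tin_5_mid in the frame of shaker between 0.088 and 0.1 m and angle between tin_5_mid's own z axis and vertical below 0.1 rad) and contact force between tin_5 and anything else above 2 N) or ((x of tin_5_mid in the frame of tray_floor between -0.028 and 0.028 m and y of tin_5_mid in the frame of tray_floor between -0.078 and 0.078 m and z of tin_5_mid in the frame of tray_floor between 0.03 and 0.042 m and angle between tin_5_mid's own z axis and vertical below 0.1 rad) and contact force between tin_5 and anything else below 2 N)) and linear speed of each of tin_1, tin_2, tin_3, tin_4, tin_5 below 0.02 m/s); the robot touches nothing.
It fails at once if the mixing cup is shoved aside (more than 40 mm) (distance of mixing_cup from where it was at the start of the episode above 0.04 m).
It fails at once if the masking tape is shoved aside (more than 40 mm) (distance of roll from where it was at the start of the episode above 0.04 m).
It fails at once if the tally counter is shoved aside (more than 40 mm) (distance of counter from where it was at the start of the episode above 0.04 m).
Of tin_1, tin_2, tin_3, tin_4, tin_5 only 3 to 5 are there at a start; the rules pass over those that are not, and their reading is None.
At some moment in a run one of tin_1, tin_2, tin_3, tin_4, tin_5 may be knocked a few centimetres aside while the robot is not near it.
It also fails if it takes over 210 s, if anything falls off the work surface, if the arm or the gripper's body presses on something with over 40 N, if the wrist force passes 120 N, or if a joint passes its speed limit or range.

## Working session

There is one attempt and no reset: what is moved stays moved. The work goes in short steps, Python scripts to look and compute and a tool call to move; the robot and the scene stay as the last step left them, time stands still between calls to the robot, and variables do not carry over. Pictures are saved under pics/ and viewed, at most 14 in all, crops included, and the job is handed in when it is done.

Besides the shell and the picture viewer there is one more tool, called as name(argument=value, ...) on one line, values as JSON. apply_moves: Moves the arm, as the interface text tells. Its arguments: {"type":"object","properties":{"deltas":{"type":"array"},"grip_force":{"type":"number"}},"required":["deltas"]}

```bash
ls; mkdir -p pics
python3 - <<'E'
from workcell import env, cams
import cv2, numpy as np
s=env.state(); print(s)
for n in ("scene","top"):
    im=cams.grab_frame(n); cv2.imwrite(f"pics/{n}0.png",im)
    c=cams.get_calibration(n); print(n,c)
print(cams.get_calibration("wrist"))
E
```

```text
pics
{'time_s': 0.0, 'qpos': array([-6.86996183e+01,  1.83527732e+01,  8.97062319e+01, -1.36434080e-03,
        7.20431499e+01, -1.14562526e+00]), 'qvel': array([ 0.0137037 , -0.00630097,  0.0771569 ,  0.04008242, -0.0544524 ,
       -0.02917324]), 'effort': array([ 8.92149146e-04, -4.12455654e+01, -2.31969452e+01,  7.25299213e-02,
        4.55789943e-02, -1.59571737e-04]), 'ee_pos': array([ 219.35712616, -530.97380385,  213.11010725]), 'ee_rot': array([-1.79897839e+02, -7.45574864e-04,  2.24464280e+01]), 'force': array([-0.09263892, -0.50328097, -0.63718278]), 'torque': array([-0.01603895, -0.00622008,  0.00241883]), 'gripper_force': 0.0, 'gripper_width': 91.29327053849971}
scene {'mtx': array([[481.0519713 ,   0.        , 251.56177673],
       [  0.        , 481.0519713 , 195.48766069],
       [  0.        ,   0.        ,   1.        ]]), 'eye': array([-278.39008521, 1050.50456543, 1330.37232286]), 'attitude': array([-134.4770441 ,   -0.36660356, -139.09595017])}
top {'mtx': array([[394.26887996,   0.        , 257.08035441],
       [  0.        , 394.26887996, 196.9544327 ],
       [  0.        ,   0.        ,   1.        ]]), 'eye': array([ 367.56624395,   74.90610137, 1430.88507381]), 'attitude': array([-173.60630617,    0.6631056 ,  -90.48126046])}
{'mtx': array([[285.58181606,   0.        , 255.47159203],
       [  0.        , 285.58181606, 195.21856053],
       [  0.        ,   0.        ,   1.        ]]), 'tool_from_camera': array([[-2.11621799e-05, -9.58774861e-01, -2.84166793e-01,
         8.03323296e+01],
       [ 9.99999735e-01,  1.86609235e-04, -7.04087959e-04,
         1.42891449e-01],
       [ 7.28089983e-04, -2.84166732e-01,  9.58774602e-01,
        -1.69813836e+02],
       [ 0.00000000e+00,  0.00000000e+00,  0.00000000e+00,
         1.00000000e+00]])}
```

View pics/scene0.png

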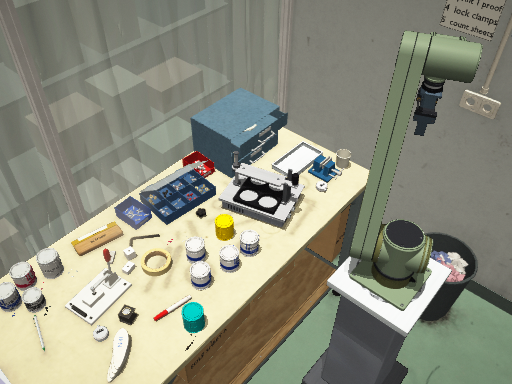

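View pics/top0.png

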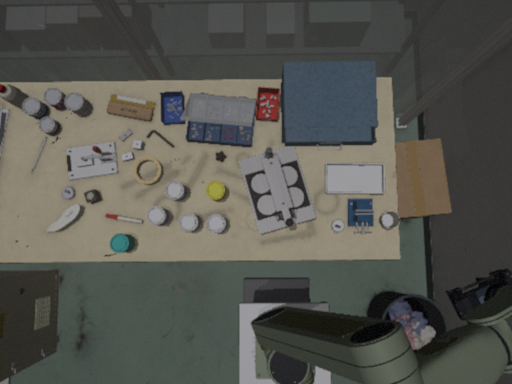

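```bash
cat > h.py <<'E'
import numpy as np, cv2
from scipy.spatial.transform import Rotation as R
from workcell import env, cams
def cam(n, s=None):
    c=cams.get_calibration(n)
    if n=="wrist":
        s=s or env.state()
        T=np.eye(4); T[:3,:3]=R.from_euler('xyz',s['ee_rot'],degrees=True).as_matrix(); T[:3,3]=s['ee_pos']
        T=T@c['tool_from_camera']; return c['mtx'],T[:3,:3],T[:3,3]
    return c['mtx'],R.from_euler('xyz',c['attitude'],degrees=True).as_matrix(),np.array(c['eye'])
def ray(C,uv,z):
    K,r,e=C; d=r@np.linalg.inv(K)@[uv[0],uv[1],1]; return e+d*(z-e[2])/d[2]
def proj(C,p):
    K,r,e=C; q=K@(r.T@(np.asarray(p)-e)); return q[:2]/q[2]
def grab(n,name=None):
    s=env.state(); im=cams.grab_frame(n)
    if name: cv2.imwrite(f"pics/{name}.png",im)
    return im,cam(n,s)
E
python3 - <<'E'
from h import *
C=cam("top")
for nm,uv,z in [("tinA",(176,191),72),("tinB",(158,216),72),("tinC",(191,222),72),("tinD",(217,224),72),("yel",(216,191),72),("pivot",(268,153),213),("knob",(291,223),195),("trayTL",(327,165),22),("trayBR",(383,193),22),("counter",(337,226),20),("cup",(388,219),62),("roll",(149,171),25),("far1",(76,103),72),("far2",(49,126),72)]:
    print(nm,ray(C,uv,z).round())
a=cv2.imread("pics/top0.png")[130:260,140:400]; b=cv2.imread("pics/scene0.png")[140:300,120:360]
cv2.imwrite("pics/c0.png",np.vstack([cv2.resize(a,(600,300),interpolation=2),cv2.resize(b[:120],(600,300),interpolation=2)]))
E
```

```text
tinA [544. 372.  72.]
tinB [457. 433.  72.]
tinC [435. 318.  72.]
tinD [428. 228.  72.]
yel [542. 232.  72.]
pivot [643.  52. 213.]
knob [423. -17. 195.]
trayTL [ 640. -164.   22.]
trayBR [ 535. -362.   22.]
counter [ 419. -194.   20.]
cup [ 440. -363.   62.]
roll [624. 481.  25.]
far1 [865. 735.  72.]
far2 [781. 828.  72.]
```

View pics/c0.png

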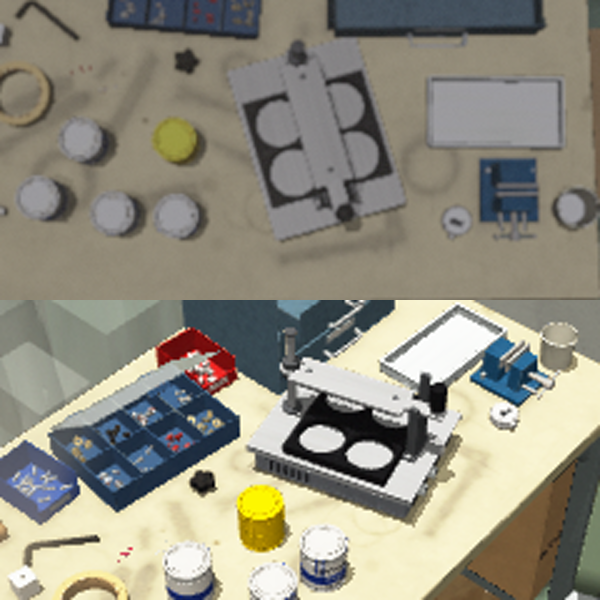

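apply_moves(deltas=[[0,0,-0.18,0.164,1],[0,0,-0.18,0.164,1],[0,0,-0.18,0.164,1],[0,0,-0.18,0.164,1],[0,0,-0.18,0.164,1]])

```text
time_s: 0.6
ee_pos: [220.1, -532.7, 398.9]
ee_rot: [179.5, -0.1, 13.1]
force: [-0.6, 0.2, -1.0]
gripper_width: 91.4
gripper_force: 0.0
```

apply_moves(deltas=[[0.139,-0.156,0,0,1],[0.139,-0.156,0,0,1],[0.139,-0.156,0,0,1],[0.139,-0.156,0,0,1],[0.139,-0.156,0,0,1]])

```text
time_s: 1.1
ee_pos: [320.9, -343.8, 393.0]
ee_rot: [-179.8, -0.0, 13.3]
force: [-0.9, -0.3, -0.7]
gripper_width: 91.2
gripper_force: 0.0
```

apply_moves(deltas=[[0.139,-0.156,0,0,1],[0.139,-0.156,0,0,1],[0.139,-0.156,0,0,1],[0.139,-0.156,0,0,1],[0.139,-0.156,0,0,1]])

```text
time_s: 1.6
ee_pos: [421.2, -161.3, 392.5]
ee_rot: [-179.9, 0.1, 13.4]
force: [-1.4, -0.2, 0.3]
gripper_width: 91.4
gripper_force: 0.0
```

apply_moves(deltas=[[0.139,-0.156,0,0,0],[0.139,-0.156,0,0,0],[0.139,-0.156,0,0,0],[0.139,-0.156,0,0,0],[0.139,-0.156,0,0,0]])

```text
time_s: 2.1
ee_pos: [521.8, 21.4, 391.6]
ee_rot: [-179.9, 0.1, 13.3]
force: [-0.2, -0.7, -0.1]
gripper_width: 54.0
gripper_force: 0.0
```

Run:
```python
from h import *
s=env.state(); print(s['ee_pos'],s['ee_rot'],s['time_s'],s['gripper_width'])
im,C=grab("wrist","w0")
```

```text
[521.82660061  21.41503199 391.63363937] [-1.79914527e+02  1.48298279e-01  1.32891490e+01] 2.1 53.983708861392685
```

View pics/w0.png

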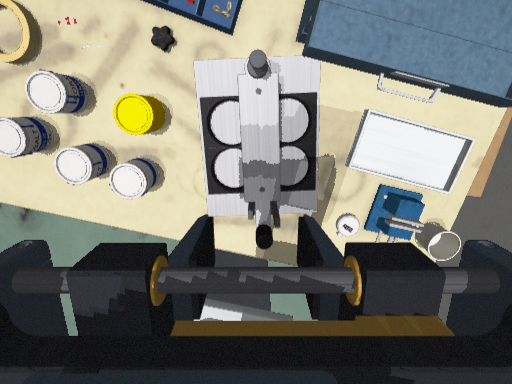

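```bash
cat >> h.py <<'E'
def dl(target,yaw,s=None):
    """tool deltas (m, rad) to world target mm / yaw deg"""
    s=s or env.state(); r=R.from_euler('xyz',[180,0,s['ee_rot'][2]],degrees=True)
    return (r.inv().apply(np.asarray(target)-s['ee_pos'])/1000).round(4), round(np.radians(s['ee_rot'][2]-yaw),3)
E
python3 - <<'E'
from h import *
C=cam("wrist"); im=cv2.imread("pics/w0.png")
for nm,uv,z in [("pTL",(194,60),58),("pTR",(320,57),58),("post",(258,57),213),("knob",(264,235),195),
  ("A",(50,91),72),("B",(14,137),72),("C",(77,163),72),("D",(130,178),72),("yel",(135,110),72),
  ("t1",(369,110),22),("t2",(474,148),22),("t3",(452,193),22),("t4",(346,163),22)]:
    print(nm,ray(C,uv,z).round(1))
a=im[40:255,180:335]; cv2.imwrite("pics/c1.png",cv2.resize(a,None,fx=2.7,fy=2.7,interpolation=2))
E
```

```text
pTL [651.9 153.4  58. ]
pTR [702.6 -42.9  58. ]
post [655.3  49.3 213. ]
knob [439.4 -10.8 195. ]
A [552.1 368.8  72. ]
B [463.6 426.   72. ]
C [443. 320.  72.]
D [437.4 227.8  72. ]
yel [554.1 231.9  72. ]
t1 [ 646.4 -160.5   22. ]
t2 [ 626.8 -375.5   22. ]
t3 [ 535.7 -372.4   22. ]
t4 [ 544.7 -150.8   22. ]
```

View pics/c1.png

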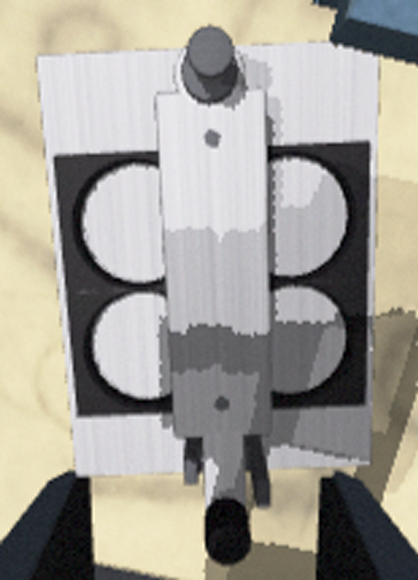

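Run:
```python
from h import *
C=cam("wrist")
pts=[((54,155),74,82,95),((369,141),74,82,-95),((365,402),74,-82,-95),((77,415),74,-82,95),
((38,57),58,135,103),((379,52),58,135,-103),((76,475),58,-135,103),((369,465),58,-135,-103),((211,50),213,113,0),((228,541),195,-122,0)]
W=[];L=[]
for uv,z,x,y in pts:
    p=ray(C,(uv[0]/2.7+180,uv[1]/2.7+40),z); W.append(p[:2]); L.append((x,y))
W=np.array(W);L=np.array(L,float)
for sel in (range(10),range(8),range(4)):
    sel=list(sel); w=W[sel];l=L[sel]
    a=w-w.mean(0);b=l-l.mean(0)
    th=np.arctan2((b[:,0]*a[:,1]-b[:,1]*a[:,0]).sum(),(a*b).sum())
    Rm=np.array([[np.cos(th),-np.sin(th)],[np.sin(th),np.cos(th)]]); t=w.mean(0)-Rm@l.mean(0)
    print(np.degrees(th),t,(W-(L@Rm.T+t)).round(1).tolist())
    print("knob",Rm@[-122,0]+t,"pivot",Rm@[113,0]+t)
```

```text
15.389580630775688 [546.57720092  18.88187913] [[-2.5, -1.2], [-2.2, 0.8], [0.8, 0.3], [-0.9, -0.8], [0.9, -1.0], [-4.5, 0.1], [4.1, -0.1], [3.4, 2.0], [-1.7, -0.1], [2.7, 0.1]]
knob [428.95167193 -13.49457727] pivot [655.52543679  48.86990841]
15.352530797206585 [546.45597599  18.87504288] [[-2.5, -1.2], [-2.0, 0.8], [0.9, 0.2], [-0.8, -0.9], [1.0, -0.9], [-4.3, 0.2], [4.2, -0.2], [3.6, 1.9], [-1.6, 0.0], [2.8, 0.1]]
knob [428.80953563 -13.42534519] pivot [655.42358059  48.79261544]
15.720473720749629 [545.36885319  18.62845878] [[-0.6, -1.3], [-1.4, 0.4], [1.3, 0.8], [0.7, 0.0], [2.9, -1.3], [-3.7, -0.5], [5.7, 1.0], [3.8, 2.8], [-0.3, -0.4], [3.7, 1.1]]
knob [427.93226438 -14.4267618 ] pivot [654.14208709  49.24517949]
```

Run:
```python
from h import *
print(dl((427,-14,232),15.4))
```

```text
(array([-0.0998,  0.0119,  0.1598]), np.float64(-0.038))
```

apply_moves(deltas=[[-0.1,0.012,0.0,-0.038,0],[-0.1,0.012,0.04,-0.038,0],[-0.1,0.012,0.16,-0.038,0],[-0.1,0.012,0.16,-0.038,0],[-0.1,0.012,0.16,-0.038,0]])

```text
time_s: 2.65
ee_pos: [421.8, -17.8, 230.4]
ee_rot: [-180.0, 0.3, 15.1]
force: [-0.2, -0.1, -0.4]
gripper_width: 45.5
gripper_force: 0.0
```

apply_moves(deltas=[[0,0,0,0,0],[0,0,0,0,0]])

```text
time_s: 2.85
ee_pos: [425.5, -16.9, 234.6]
ee_rot: [180.0, -0.0, 15.1]
force: [1.3, 0.7, 0.4]
gripper_width: 45.7
gripper_force: 0.0
```

Run:
```python
from h import *
s=env.state(); print(s['ee_pos'],s['ee_rot'],s['force'])
im,C=grab("wrist","w1")
print(proj(C,(429,-13.5,195)), proj(C,s['ee_pos']))
```

```text
[425.53495166 -16.92436829 234.62202489] [ 1.79953072e+02 -1.39944468e-02  1.51327660e+01] [1.26814805 0.71878619 0.39488927]
[252.33515212 212.48301772] [255.42129313 239.46658333]
```

View pics/w1.png

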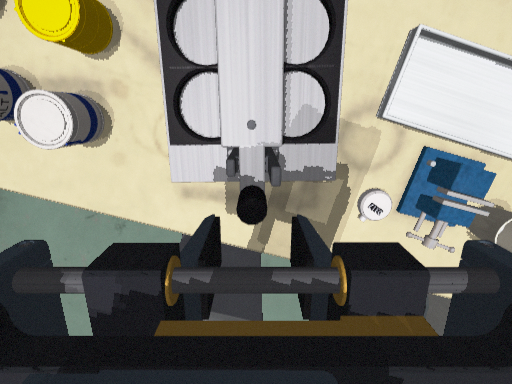

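apply_moves(deltas=[[0.003,-0.003,0,-0.005,0],[0.003,-0.003,0.03,-0.005,0],[0.003,-0.003,0.06,-0.005,0],[0.003,-0.003,0.079,-0.005,0],[0.003,-0.003,0.079,-0.005,0]], grip_force=25)

```text
time_s: 3.4
ee_pos: [426.9, -11.8, 154.0]
ee_rot: [-180.0, 0.2, 15.5]
force: [-0.2, -0.4, 0.8]
gripper_width: 45.5
gripper_force: 0.0
```

apply_moves(deltas=[[0,0,0,0,-1],[0,0,0,0,-1],[0,0,0,0,-1],[0,0,0,0,-1],[0,0,0,0,-1]])

```text
time_s: 3.9
ee_pos: [428.8, -12.2, 156.4]
ee_rot: [179.9, -0.2, 15.5]
force: [0.1, -0.7, 6.2]
gripper_width: 24.3
gripper_force: 25.0
```

apply_moves(deltas=[[0,0,-0.01,0,-1],[0,0,-0.02,0,-1],[0,0,-0.032,0,-1],[0,0,-0.032,0,-1]])

```text
time_s: 4.3
ee_pos: [428.8, -11.8, 188.0]
ee_rot: [180.0, -0.2, 15.5]
force: [4.9, -0.1, -4.1]
gripper_width: 24.8
gripper_force: 25.0
```

apply_moves(deltas=[[0.003,-0.0374,0,0,-1],[0.0119,-0.0739,0,0,-1],[0.0265,-0.1085,0,0,-1],[0.0465,-0.1403,0,0,-1],[0.0713,-0.1686,0,0,-1]], grip_force=20)

```text
time_s: 4.8
ee_pos: [448.4, 170.3, 185.5]
ee_rot: [180.0, 0.3, 15.5]
force: [1.8, -2.3, -4.6]
gripper_width: 24.6
gripper_force: 20.0
```

Run:
```python
from h import *
s=env.state(); print(s['ee_pos'],s['ee_rot'],s['force'],s['gripper_width'],s['qpos'])
d=s['ee_pos'][:2]-[655,50]; print(np.hypot(*d),np.radians(195.5)-np.arctan2(d[1],d[0])%(2*np.pi))
```

```text
[448.39175583 170.27460929 185.49015189] [179.9875407    0.3498899   15.47980968] [ 1.76347136 -2.27425359 -4.59954854] 24.615008416177066 [1.94120459e+01 1.11687007e+01 1.03936701e+02 1.27343904e-02
 6.52445200e+01 9.39268304e+01]
239.06682789734288 0.7977085223453946
```

apply_moves(deltas=[[0.0289,-0.0239,0,0,-1],[0.0613,-0.043,0,0,-1],[0.0963,-0.0565,0,0,-1],[0.133,-0.0644,0,0,-1],[0.1706,-0.0663,0,0,-1]])

```text
time_s: 5.3
ee_pos: [597.1, 278.1, 184.6]
ee_rot: [179.8, 0.4, 15.5]
force: [1.2, -8.7, -4.1]
gripper_width: 24.4
gripper_force: 20.0
```

apply_moves(deltas=[[0.0235,0.0018,0,0,-1],[0.0235,0.0018,0,0,-1],[0.0235,0.0018,0.02,0,-1],[0.0235,0.0018,0.028,0,-0.3],[0.0235,0.0018,0.028,0,0]])

```text
time_s: 5.8
ee_pos: [619.7, 283.4, 156.9]
ee_rot: [180.0, 0.2, 15.5]
force: [0.6, 0.3, -0.2]
gripper_width: 37.1
gripper_force: 0.0
```

apply_moves(deltas=[[0,0,0,0,0.2],[0,0,-0.04,0,0.2],[0,0,-0.09,0,0.2],[0,0,-0.14,0,0.2],[0,0,-0.2,0,1]])

```text
time_s: 6.3
ee_pos: [620.4, 283.9, 352.8]
ee_rot: [-180.0, -0.2, 15.5]
force: [0.7, -0.1, 0.3]
gripper_width: 60.2
gripper_force: 0.0
```

Run:
```python
from h import *
s=env.state(); print(s['ee_pos'],s['ee_rot'],s['force'],s['gripper_width'],s['qpos'])
im,C=grab("top","t1")
s=env.state()
im,C=grab("wrist","w2")
```

```text
[620.36598965 283.90331332 352.82986058] [-1.79965316e+02 -1.73622185e-01  1.55468244e+01] [ 0.68502637 -0.09622412  0.30110918] 60.205330873903605 [2.36199198e+01 2.64669706e+01 5.75481925e+01 1.00085254e-02
 9.58080645e+01 9.80740711e+01]
```

View pics/w2.png

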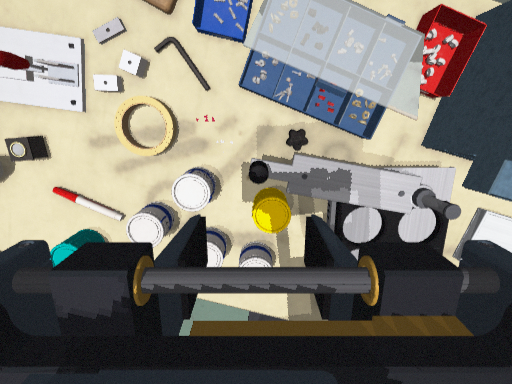

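apply_moves(deltas=[[-0.16,-0.083,0.05,0,1],[-0.16,-0.083,0.05,0,1],[-0.16,-0.083,0.05,0,1],[-0.16,-0.083,0.05,0,1],[-0.16,-0.083,0.05,0,1]])

```text
time_s: 6.9
ee_pos: [439.6, 321.1, 299.1]
ee_rot: [-180.0, 0.1, 15.7]
force: [0.4, 0.4, -0.6]
gripper_width: 90.8
gripper_force: 0.0
```

```bash
cat >> h.py <<'E'
def lids(C,im,show=None):
    hsv=cv2.cvtColor(im,cv2.COLOR_BGR2HSV); m=((hsv[...,1]<28)&(hsv[...,2]>175)).astype(np.uint8)*255
    m=cv2.morphologyEx(m,cv2.MORPH_OPEN,np.ones((7,7)))
    out=[]
    for c in cv2.findContours(m,0,2)[0]:
        if cv2.contourArea(c)<300: continue
        h=cv2.convexHull(c); (u,v),(a,b),t=cv2.fitEllipse(h)
        p=ray(C,(u,v),72); q=ray(C,(u+a/2,v),72)
        out.append((round(u),round(v),round(min(a,b)),round(max(a,b)),p.round(1)[:2],round(2*np.hypot(*(p-q)[:2]))))
    return out
E
python3 - <<'E'
from h import *
s=env.state(); print(s['ee_pos'],s['ee_rot'],s['gripper_width'])
im,C=grab("wrist","w3")
for l in lids(C,im): print(*l)
E
```

```text
[439.56171471 321.08947739 299.05474608] [-1.79963739e+02  1.40177086e-01  1.57423150e+01] 90.82551389943683
427 225 33 76 [428.4  52.6] 49
505 181 34 48 [519.7 -26.2] 48
441 180 38 50 [496.1  62.6] 55
510 130 23 39 [585.9   3.5] 31
175 132 38 47 [459.8 440.7] 51
451 125 42 54 [569.5  83.4] 57
236 78 41 49 [547.7 378.4] 53
461 36 65 213 [670.9 121.2] 81
```

View pics/w3.png

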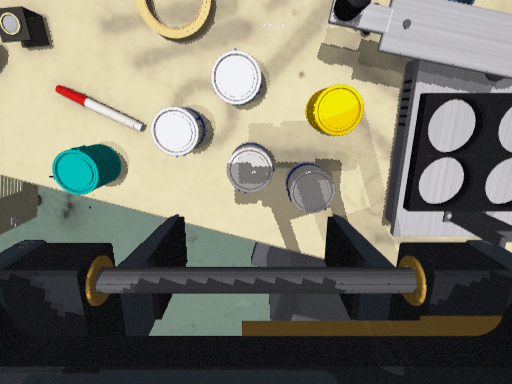

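Run:
```python
from h import *
C=cam("wrist")
for uv in [(311,186),(250,167),(177,131),(237,77)]: print(ray(C,uv,72).round(1))
p=ray(C,(311,186),72); print(dl((p[0],p[1],170),60))
```

```text
[441.4 238.2  72. ]
[444.4 330.   72. ]
[465.4 438.8  72. ]
[553.6 377.4  72. ]
(array([-0.0234,  0.0797,  0.1298]), np.float64(-0.774))
```

apply_moves(deltas=[[-0.023,0.08,0.04,-0.774,1],[-0.023,0.08,0.13,-0.774,1],[-0.023,0.08,0.13,-0.774,1],[-0.023,0.08,0.13,-0.774,1],[-0.023,0.08,0.13,-0.774,1]])

```text
time_s: 7.45
ee_pos: [443.7, 235.8, 166.7]
ee_rot: [-179.9, 0.2, 58.7]
force: [0.4, -0.4, -0.0]
gripper_width: 91.4
gripper_force: 0.0
```

```bash
cat >> h.py <<'E'
def here(name,tgt=None,z=72,yaw=None):
    s=env.state(); print(s['ee_pos'].round(1),s['ee_rot'].round(1),s['force'].round(1),s['gripper_width'].round(1),s['time_s'])
    im,C=grab("wrist",name)
    return im,C,s
E
python3 - <<'E'
from h import *
s=env.state(); print(s['ee_pos'],s['ee_rot'],dl((441.4,238.2,150),60))
E
```

```text
[443.70772022 235.81612716 166.71506498] [-179.90070173    0.21632006   58.70261618] (array([ 0.0008, -0.0032,  0.0167]), np.float64(-0.023))
```

apply_moves(deltas=[[0,-0.003,0.01,-0.02,1],[0,-0.003,0.01,-0.02,1]])

```text
time_s: 7.65
ee_pos: [441.5, 239.1, 158.2]
ee_rot: [-180.0, 0.0, 59.4]
force: [-0.4, 0.8, 0.3]
gripper_width: 91.1
gripper_force: 0.0
```

Run:
```python
from h import *
im,C,s=here("w4")
print(proj(C,(441.4,238.2,72)))
```

```text
Traceback (most recent call last):
  File "h.py", line 34, in here
    s=env.state(); print(s['ee_pos'].round(1),s['ee_rot'].round(1),s['force'].round(1),s['gripper_width'].round(1),s['time_s'])
                                                                                       ^^^^^^^^^^^^^^^^^^^^^^^^
AttributeError: 'float' object has no attribute 'round'
```

```bash
sed -i "s/s\['gripper_width'\].round(1)/round(s['gripper_width'],1)/" h.py
python3 - <<'E'
from h import *
im,C,s=here("w4")
print(proj(C,(441.4,238.2,72)))
E
```

```text
[441.5 239.1 158.2] [-180.     0.    59.4] [-0.4  0.8  0.3] 91.1 7.65
[256.08758158 200.56422481]
```

View pics/w4.png

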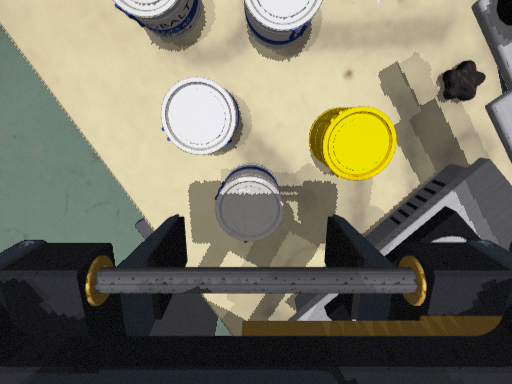

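Run:
```python
from h import *
C=cam("wrist")
for uv in [(250.5,206),(200,116)]: print(ray(C,uv,72).round(1))
p=ray(C,(250.5,206),72); print(dl((p[0],p[1],30),60))
```

```text
[434.3 236.3  72. ]
[438.7 329.1  72. ]
(array([-0.0063, -0.0049,  0.1288]), np.float64(-0.009))
```

apply_moves(deltas=[[-0.006,-0.005,0.03,0,1],[-0.006,-0.005,0.07,0,1],[-0.006,-0.005,0.11,0,1],[-0.006,-0.005,0.128,0,1],[-0.006,-0.005,0.128,0,1]], grip_force=25)

```text
time_s: 8.2
ee_pos: [432.7, 236.0, 29.0]
ee_rot: [-179.9, 0.2, 59.5]
force: [-0.6, -0.2, 0.2]
gripper_width: 90.8
gripper_force: 0.0
```

apply_moves(deltas=[[0,0,0,0,-1],[0,0,0,0,-1],[0,0,0,0,-1],[0,0,0,0,-1],[0,0,0,0,-1]])

```text
time_s: 8.7
ee_pos: [434.2, 237.2, 32.2]
ee_rot: [180.0, -0.1, 59.6]
force: [-2.7, 2.2, 7.2]
gripper_width: 65.7
gripper_force: 25.0
```

apply_moves(deltas=[[0,0,-0.02,0,-1],[0,0,-0.05,0,-1],[0,0,-0.09,0,-1],[0,0,-0.12,0,-1],[0,0,-0.15,0,-1]])

```text
time_s: 9.2
ee_pos: [433.3, 236.1, 182.0]
ee_rot: [180.0, 0.0, 59.6]
force: [-0.5, 0.1, -5.0]
gripper_width: 66.0
gripper_force: 25.0
```

apply_moves(deltas=[[0,0,-0.03,0.7,-1],[0,0,-0.08,0.7,-1],[0,0,-0.08,0.7,-1],[0,0,-0.08,0.7,-1],[0,0,-0.08,0.7,-1]])

```text
time_s: 9.7
ee_pos: [433.3, 236.0, 260.7]
ee_rot: [180.0, 0.0, 19.2]
force: [-0.4, -0.5, -4.5]
gripper_width: 65.8
gripper_force: 25.0
```

Run:
```python
from h import *
print(dl((465,5,262),15.4))
```

```text
(array([-0.0461,  0.2286, -0.0013]), np.float64(0.067))
```

apply_moves(deltas=[[-0.046,0.229,-0.02,0.067,-1],[-0.046,0.229,-0.02,0.067,-1],[-0.046,0.229,-0.02,0.067,-1],[-0.046,0.229,-0.02,0.067,-1],[-0.046,0.229,-0.02,0.067,-1]])

```text
time_s: 10.2
ee_pos: [466.3, 2.2, 280.7]
ee_rot: [179.9, 0.1, 15.6]
force: [0.3, 0.5, -4.5]
gripper_width: 65.6
gripper_force: 25.0
```

apply_moves(deltas=[[0,0,0,0,-1],[0,0,0,0,-1]])

```text
time_s: 10.4
ee_pos: [466.3, 4.7, 280.4]
ee_rot: [-180.0, 0.1, 15.5]
force: [-0.2, 0.7, -4.5]
gripper_width: 65.7
gripper_force: 25.0
```

Run:
```python
from h import *
im,C,s=here("w5")
b=np.radians(15.4)
for x,y in [(39,-48),(39,48),(-39,-48),(-39,48)]:
    p=(546.5+x*np.cos(b)-y*np.sin(b),19+x*np.sin(b)+y*np.cos(b),58); print(np.round(p,1),proj(C,p).round(1))
```

```text
[466.3   4.7 280.4] [-1.80e+02  1.00e-01  1.55e+01] [-0.2  0.7 -4.5] 65.7 10.4
[596.8 -16.9  58. ] [299.4  78. ]
[571.4  75.6  58. ] [224.2  77.8]
[521.6 -37.6  58. ] [296.8 139.9]
[496.2  54.9  58. ] [225.9 139.7]
```

View pics/w5.png

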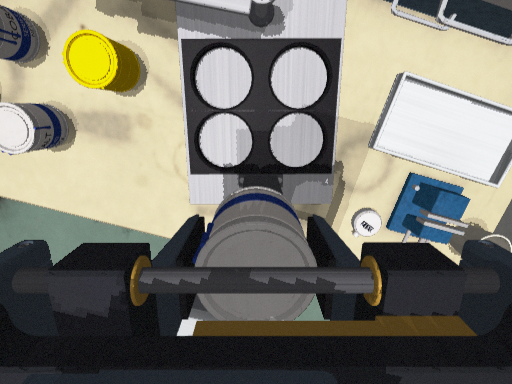

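Run:
```python
from h import *
print(dl((597,-17,155),15.4));
```

```text
(array([0.1198, 0.0569, 0.1253]), np.float64(0.004))
```

apply_moves(deltas=[[0.12,0.057,0,0.003,-1],[0.12,0.057,0,0.003,-1],[0.12,0.057,0,0.003,-1],[0.12,0.057,0.05,0.003,-1],[0.12,0.057,0.1,0.003,-1]])

```text
time_s: 10.95
ee_pos: [599.7, -15.6, 180.1]
ee_rot: [180.0, -0.2, 15.6]
force: [-0.0, -0.0, -5.6]
gripper_width: 65.7
gripper_force: 25.0
```

apply_moves(deltas=[[0,0,0.03,0,-1],[0,0,0.03,0,-1],[0,0,0.03,0,-1]])

```text
time_s: 11.25
ee_pos: [598.3, -16.0, 151.4]
ee_rot: [180.0, -0.0, 15.6]
force: [0.4, -0.0, -3.8]
gripper_width: 65.8
gripper_force: 25.0
```

Run:
```python
from h import *
s=env.state(); print(s['ee_pos'],s['ee_rot'],s['force'],s['qpos'])
print(dl((597,-17,92),15.4));
```

```text
[598.33393831 -15.98935721 151.36022198] [ 1.79997903e+02 -1.39075647e-02  1.55909109e+01] [ 0.35199524 -0.0250557  -3.80168297] [-2.63298237e+00  2.29383378e+01  9.19385452e+01  2.59881496e-03
  6.51092512e+01  7.17750135e+01]
(array([-0.0016,  0.0006,  0.0594]), np.float64(0.003))
```

apply_moves(deltas=[[-0.0016,0.001,0.03,0,-1],[-0.0016,0.001,0.045,0,-1],[-0.0016,0.001,0.052,0,-1],[-0.0016,0.001,0.058,0,-1],[-0.0016,0.001,0.061,0,-1]])

```text
time_s: 11.75
ee_pos: [604.8, -15.6, 98.0]
ee_rot: [179.9, -1.2, 15.5]
force: [6.0, 10.2, 15.1]
gripper_width: 65.4
gripper_force: 25.0
```

apply_moves(deltas=[[0,0,0.001,0,-0.2],[0,0,0.001,0,0.6],[0,0,0.001,0,0.8],[0,0,0.001,0,0.8],[0,0,-0.02,0,0.8]])

```text
time_s: 12.25
ee_pos: [594.7, -18.7, 108.3]
ee_rot: [-179.9, 0.3, 15.5]
force: [0.6, -0.1, -0.2]
gripper_width: 82.2
gripper_force: 0.0
```

apply_moves(deltas=[[0,0,-0.05,0,0.8],[0,0,-0.1,0,0.8],[0,0,-0.15,0,0.8],[-0.05,0,-0.15,0,1],[-0.09,0,-0.15,0,1]])

```text
time_s: 12.75
ee_pos: [509.8, -43.3, 262.3]
ee_rot: [179.9, -0.2, 15.5]
force: [-2.1, -0.3, -0.6]
gripper_width: 90.7
gripper_force: 0.0
```

Run:
```python
from h import *
im,C,s=here("w6")
b=np.radians(15.4)
for x,y,z in [(39,-48,130),(39,48,58),(-39,-48,58)]:
    p=(546.5+x*np.cos(b)-y*np.sin(b),19+x*np.sin(b)+y*np.cos(b),z); print(np.round(p,1),proj(C,p).round(1))
print(dl((439,329,170),60))
```

```text
[509.8 -43.3 262.3] [179.9  -0.2  15.5] [-2.1 -0.3 -0.6] 90.7 12.75
[596.8 -16.9 130. ] [253.1 100.2]
[571.4  75.6  58. ] [176.5 102.2]
[521.6 -37.6  58. ] [253.5 164.3]
(array([ 0.0388, -0.3765,  0.091 ]), np.float64(-0.778))
```

View pics/w6.png

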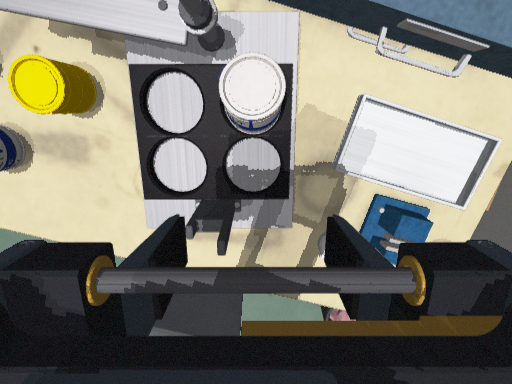

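Run:
```python
from h import *
C=cam("wrist")
b=np.radians(15.4)
for z in (130,138,146):
    p=ray(C,(251.5,88.5),z); e=ray(C,(251.5+32.5,88.5),z); d=p[:2]-[546.5,19]
    print(z,p.round(1),np.hypot(*(p-e)[:2]).round(1),(d[0]*np.cos(b)+d[1]*np.sin(b)).round(1),(-d[0]*np.sin(b)+d[1]*np.cos(b)).round(1))
K,r,e=C
# where the held tin lid centre should appear
s=env.state()
for h in (36,40,44): print(proj(C,s['ee_pos']+[0,0,h]))
im=cv2.imread("pics/w5.png")[170:340,170:345]; im2=cv2.imread("pics/w6.png")[40:150,190:310]
cv2.imwrite("pics/c2.png",np.hstack([cv2.resize(im,(400,389),interpolation=2),cv2.resize(im2,(400,389),interpolation=2)]))
```

```text
130 [597.6 -13.7 130. ] 32.1 40.6 -45.1
138 [597.2 -13.9 138. ] 31.2 40.1 -45.2
146 [596.7 -14.2 146. ] 30.4 39.6 -45.3
[255.38719401 269.29123651]
[255.38257473 273.46427231]
[255.37770907 277.85987753]
```

View pics/c2.png

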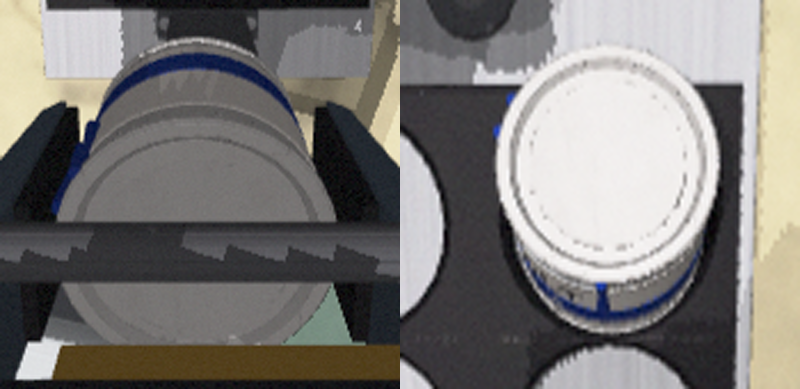

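Run:
```python
from h import *
s=env.state(); print(s['ee_pos'],s['ee_rot'],s['time_s'])
s1=dict(s); s1['ee_pos']=np.array([509.8,-43.3,262.3]); s1['ee_rot']=np.array([179.9,-.2,15.5])
b=np.radians(15.4)
for C in (cam("wrist"),cam("wrist",s1)):
  for uv,z in [((251.5,88.5),130),((251.5,88.5),146),((176,101),58),((180,164),58),((253,164),58)]:
    p=ray(C,uv,z); d=p[:2]-[546.5,19]
    print(z,p.round(1),(d[0]*np.cos(b)+d[1]*np.sin(b)).round(1),(-d[0]*np.sin(b)+d[1]*np.cos(b)).round(1))
```

```text
[501.8951516  -44.22552153 260.96180164] [179.98379575   0.35278631  15.44984995] 12.8
130 [597.6 -13.7 130. ] 40.6 -45.1
146 [596.7 -14.2 146. ] 39.6 -45.3
58 [562.8  74.8  58. ] 30.6 49.4
58 [486.5  54.8  58. ] -48.3 50.4
58 [512.1 -38.   58. ] -48.3 -45.8
130 [606.9 -12.5 130. ] 49.9 -46.4
146 [605.9 -13.  146. ] 48.7 -46.6
58 [572.5  76.5  58. ] 40.4 48.5
58 [496.   56.2  58. ] -38.8 49.3
58 [521.8 -36.9  58. ] -38.7 -47.3
```

apply_moves(deltas=[[0,0,0,0,0.8],[0,0,0,0,0.8],[0,0,0,0,0.8],[0,0,0,0,0.8],[0,0,0,0,0.8]])

```text
time_s: 13.3
ee_pos: [510.5, -42.4, 259.5]
ee_rot: [-180.0, 0.0, 15.5]
force: [-0.2, 0.1, -0.6]
gripper_width: 82.2
gripper_force: 0.0
```

```bash
cat >> h.py <<'E'
O=np.array([547.,19.5]); B=np.radians(15.4)
def sh(x,y,z): return np.array([O[0]+x*np.cos(B)-y*np.sin(B),O[1]+x*np.sin(B)+y*np.cos(B),z])
def tosh(p):
    d=p[:2]-O; return np.array([d[0]*np.cos(B)+d[1]*np.sin(B),-d[0]*np.sin(B)+d[1]*np.cos(B)]).round(1)
E
python3 - <<'E'
from h import *
im,C,s=here("w7")
b=cv2.resize(im[30:230,110:310],(600,600),interpolation=2); cv2.imwrite("pics/c3.png",b)
print([ (x,y,proj(C,sh(x,y,58)).round(1)) for x in(39,-39) for y in (48,-48)])
print(dl(sh(44,-47,200),15.4))
E
```

```text
[510.5 -42.4 259.5] [-180.     0.    15.5] [-0.2  0.1 -0.6] 82.2 13.3
[(39, 48, array([176.4, 101.6])), (39, -48, array([254.1, 101.7])), (-39, 48, array([181., 164.])), (-39, -48, array([254. , 164.2]))]
(array([ 0.0958, -0.0028,  0.0595]), np.float64(0.002))
```

View pics/c3.png

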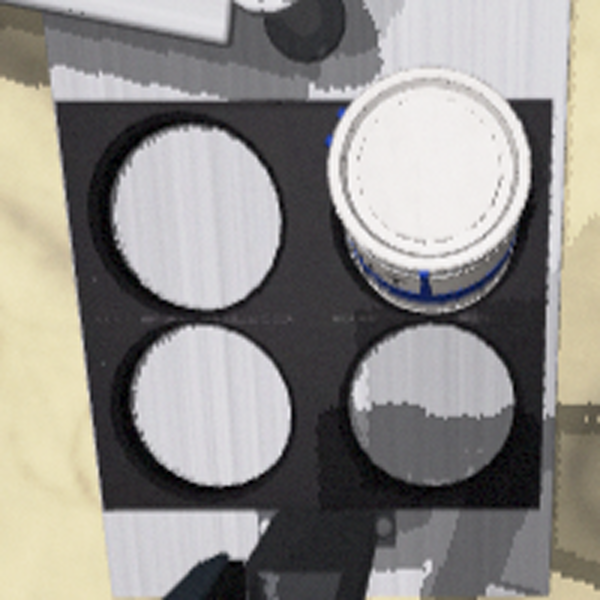

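apply_moves(deltas=[[0.096,-0.003,0,0,1],[0.096,-0.003,0,0,1],[0.096,-0.003,0.06,0,1],[0.096,-0.003,0.06,0,1],[0.096,-0.003,0.06,0,1]])

```text
time_s: 13.85
ee_pos: [599.8, -14.0, 197.4]
ee_rot: [-179.9, 0.4, 15.5]
force: [0.4, 0.0, -0.5]
gripper_width: 91.3
gripper_force: 0.0
```

apply_moves(deltas=[[0,0,0.03,0,1],[0,0,0.06,0,1],[0,0,0.09,0,1],[0,0,0.1,0,1],[0,0,0.1,0,1]], grip_force=15)

```text
time_s: 14.35
ee_pos: [601.3, -14.3, 100.3]
ee_rot: [-180.0, 0.0, 15.5]
force: [0.2, 0.6, 0.2]
gripper_width: 91.4
gripper_force: 0.0
```

apply_moves(deltas=[[0,0,0,0,1],[0,0,0,0,1],[0,0,0,0,-1],[0,0,0,0,-1],[0,0,0,0,-1]])

```text
time_s: 14.85
ee_pos: [601.8, -14.1, 100.4]
ee_rot: [180.0, -0.0, 15.5]
force: [-0.0, -0.3, -0.1]
gripper_width: 70.1
gripper_force: 0.0
```

apply_moves(deltas=[[0,0,0,0,-1],[0,0,0,0,-1]])

```text
time_s: 15.05
ee_pos: [601.7, -14.0, 100.2]
ee_rot: [180.0, -0.0, 15.5]
force: [-0.7, -0.0, 1.5]
gripper_width: 65.5
gripper_force: 15.0
```

apply_moves(deltas=[[0.002,0,-0.003,0,-1],[0.004,0,-0.005,0,-1],[0.006,0,-0.005,0,-1],[0.006,0,-0.005,0,-1],[0.006,0,-0.005,0,-1]])

```text
time_s: 15.55
ee_pos: [607.1, -12.5, 104.5]
ee_rot: [-180.0, 0.0, 15.5]
force: [-0.4, 0.7, -5.0]
gripper_width: 65.6
gripper_force: 15.0
```

apply_moves(deltas=[[0,0,0,0,0.2],[0,0,0,0,0.6],[0,0,0,0,0.8],[0,0,0,0,0.8],[0,0,0,0,0.8]])

```text
time_s: 16.05
ee_pos: [607.7, -12.5, 105.4]
ee_rot: [180.0, -0.1, 15.5]
force: [-0.6, 0.0, 0.5]
gripper_width: 82.0
gripper_force: 0.0
```

apply_moves(deltas=[[0,0,-0.05,0,0.8],[0,0,-0.1,0,0.8],[0,0,-0.15,0,0.8],[-0.05,0,-0.15,0,1],[-0.09,0,-0.15,0,1]])

```text
time_s: 16.55
ee_pos: [520.8, -36.9, 257.3]
ee_rot: [179.9, -0.3, 15.5]
force: [-1.3, -1.2, -0.4]
gripper_width: 91.0
gripper_force: 0.0
```

apply_moves(deltas=[[0,0,0,0,1],[0,0,0,0,1],[0,0,0,0,1]])

```text
time_s: 16.85
ee_pos: [521.6, -36.4, 255.2]
ee_rot: [180.0, -0.1, 15.5]
force: [0.3, 0.6, -0.5]
gripper_width: 91.0
gripper_force: 0.0
```

Run:
```python
from h import *
im,C,s=here("w8")
print([ (x,y,proj(C,sh(x,y,58)).round(1)) for x in(39,-39) for y in (48,-48)], proj(C,sh(39,-48,130)))
for l in lids(C,im): print(*l, tosh(ray(C,l[:2],130)))
print(dl((439,329,250),60))
```

```text
[521.6 -36.4 255.2] [ 1.80e+02 -1.00e-01  1.55e+01] [ 0.3  0.6 -0.5] 91.0 16.85
[(39, 48, array([178.5, 112.3])), (39, -48, array([256.3, 112.5])), (-39, 48, array([182.9, 174.3])), (-39, -48, array([256.1, 174.4]))] [256.4317515  112.85133655]
257 160 20 40 [542.9 -32.8] 25 [ -8.1 -48.7]
182 176 49 55 [498.7  53.2] 62 [-25.2  30.5]
417 161 98 151 [ 595.1 -224.4] 122 [  -8.8 -215.2]
256 115 54 62 [594.4 -17.2] 65 [ 36.9 -47.6]
178 113 54 60 [571.9  73.5] 64 [38.7 29.9]
264 40 79 92 [674.   -3.6] 88 [104.  -54.9]
96 18 78 201 [645.5 178.7] 85 [121.7  98.3]
(array([ 0.018 , -0.3742,  0.0049]), np.float64(-0.777))
```

```bash
cat >> h.py <<'E'
def lids2(C,im,near,z=72,rad=60,vmin=60,smax=40):
    """lid ellipse nearest pixel `near`, tolerant of shade"""
    hsv=cv2.cvtColor(im,cv2.COLOR_BGR2HSV); m=((hsv[...,1]<smax)&(hsv[...,2]>vmin)).astype(np.uint8)*255
    k=np.zeros_like(m); cv2.circle(k,tuple(int(v) for v in near),rad,255,-1); m&=k
    m=cv2.morphologyEx(m,cv2.MORPH_OPEN,cv2.getStructuringElement(2,(9,9)))
    out=[]
    for c in cv2.findContours(m,0,2)[0]:
        if cv2.contourArea(c)<300: continue
        h=cv2.convexHull(c); (u,v),(a,b),t=cv2.fitEllipse(h); r=cv2.boundingRect(h)
        out.append((round(u,1),round(v,1),round(a),round(b),r,ray(C,(u,v),z).round(1)[:2]))
    return out
E
python3 - <<'E'
from h import *
s=env.state(); s1=dict(s); s1['ee_pos']=np.array([441.5,239.1,158.2]); s1['ee_rot']=np.array([-180,0,59.4])
C=cam("wrist",s1); im=cv2.imread("pics/w4.png"); hsv=cv2.cvtColor(im,cv2.COLOR_BGR2HSV)
for u,v in [(250,220),(250,200),(250,180),(225,190),(200,116),(200,195),(300,210),(178,230),(100,100),(240,85)]: print((u,v),hsv[v,u])
for sm in (20,30,40):
  for near in [(250,206),(200,116)]:
    for l in lids2(C,im,near,rad=45,smax=sm): print(sm,*l)
E
```

```text
(250, 220) [  6  11 113]
(250, 200) [ 10   7 110]
(250, 180) [  0   1 220]
(225, 190) [  6   6 213]
(200, 116) [115   6 242]
(200, 195) [ 21  61 137]
(300, 210) [ 22  64 104]
(178, 230) [ 0 43 18]
(100, 100) [ 23  56 225]
(240, 85) [ 24  56 224]
20 249.6 206.0 68 71 (216, 170, 68, 72) [433.5 236.6]
20 198.6 115.3 75 79 (161, 77, 77, 78) [438.2 329.9]
30 249.3 205.7 68 72 (215, 170, 69, 72) [433.5 237. ]
30 198.6 115.3 75 79 (161, 77, 77, 78) [438.1 329.9]
40 249.3 205.7 68 72 (215, 169, 69, 73) [433.5 237.1]
40 198.6 115.3 76 80 (161, 76, 77, 79) [438.1 329.9]
```

apply_moves(deltas=[[0.01,-0.2,0,-0.5,1],[0.01,-0.2,0,-0.5,1],[0.01,-0.2,0,-0.5,1],[0.01,-0.2,0,-0.5,1],[0.01,-0.2,0,-0.5,1]])

```text
time_s: 17.4
ee_pos: [476.3, 164.6, 254.5]
ee_rot: [-179.9, -0.1, 44.6]
force: [0.2, -1.0, 0.4]
gripper_width: 91.6
gripper_force: 0.0
```

apply_moves(deltas=[[0,0,0,-0.28,1],[0,0,0,-0.28,1],[0,0,0,-0.28,1],[0,0,0,-0.28,1]])

```text
time_s: 17.8
ee_pos: [477.5, 158.7, 254.6]
ee_rot: [-180.0, 0.0, 60.0]
force: [-0.8, -0.2, 0.9]
gripper_width: 91.2
gripper_force: 0.0
```

Run:
```python
from h import *
s=env.state(); print(s['ee_pos'],s['ee_rot'],dl((438,330,165),60))
```

```text
[477.46518211 158.66866957 254.61659764] [-1.79996146e+02  2.88070856e-02  5.99979400e+01] (array([ 0.1286, -0.1198,  0.0896]), np.float64(-0.0))
```

apply_moves(deltas=[[0.1286,-0.12,0.0,0,1],[0.1286,-0.12,0.0,0,1],[0.1286,-0.12,0.0,0,1],[0.1286,-0.12,0.05,0,1],[0.1286,-0.12,0.09,0,1]])

```text
time_s: 18.3
ee_pos: [437.4, 333.6, 164.9]
ee_rot: [179.9, -0.3, 60.2]
force: [-0.0, -0.4, -1.5]
gripper_width: 91.1
gripper_force: 0.0
```

apply_moves(deltas=[[0,0,0,0,1],[0,0,0,0,1],[0,0,0,0,1],[0,0,0,0,1]])

```text
time_s: 18.7
ee_pos: [438.4, 330.4, 167.5]
ee_rot: [179.9, -0.3, 60.1]
force: [0.0, -0.1, -0.7]
gripper_width: 91.2
gripper_force: 0.0
```

Run:
```python
from h import *
im,C,s=here("w9")
n=proj(C,(438,330,72)); print(n)
for l in lids2(C,im,n,rad=60,smax=20): print(*l, dl((*l[5],30),60))
```

```text
[438.4 330.4 167.5] [179.9  -0.3  60.1] [ 0.  -0.1 -0.7] 91.2 18.7
[255.31789956 197.94837607]
254.2 195.8 67 68 (222, 162, 66, 68) [438.1 332.4] (array([ 0.0018, -0.001 ,  0.1372]), np.float64(0.002))
```

apply_moves(deltas=[[0.002,-0.001,0.04,0,1],[0.002,-0.001,0.08,0,1],[0.002,-0.001,0.12,0,1],[0.002,-0.001,0.136,0,1],[0.002,-0.001,0.136,0,1]], grip_force=25)

```text
time_s: 19.25
ee_pos: [436.0, 331.3, 27.5]
ee_rot: [-179.9, 0.2, 60.1]
force: [0.8, -0.1, 0.9]
gripper_width: 91.1
gripper_force: 0.0
```

apply_moves(deltas=[[0,0,0,0,1],[0,0,0,0,1],[0,0,0,0,-1],[0,0,0,0,-1],[0,0,0,0,-1]])

```text
time_s: 19.75
ee_pos: [437.1, 332.5, 29.6]
ee_rot: [180.0, -0.1, 60.2]
force: [-0.3, 0.4, 0.7]
gripper_width: 70.0
gripper_force: 0.0
```

apply_moves(deltas=[[0,0,0,0,-1],[0,0,0,0,-1],[0,0,0,0,-1]])

```text
time_s: 20.05
ee_pos: [437.5, 332.4, 29.5]
ee_rot: [179.9, -0.1, 60.2]
force: [2.5, -1.4, 5.2]
gripper_width: 65.4
gripper_force: 25.0
```

apply_moves(deltas=[[0,0,-0.03,0,-1],[0,0,-0.06,0,-1],[0,0,-0.11,0,-1],[0,0,-0.16,0,-1],[0,0,-0.22,0,-1]])

```text
time_s: 20.55
ee_pos: [435.4, 331.9, 239.2]
ee_rot: [-179.9, 0.2, 60.2]
force: [0.7, 0.5, -4.2]
gripper_width: 65.5
gripper_force: 25.0
```

apply_moves(deltas=[[0,0,-0.03,0.5,-1],[0,0,-0.03,0.5,-1],[0,0,-0.03,0.5,-1],[0,0,-0.03,0.5,-1],[0,0,-0.03,0.5,-1]])

```text
time_s: 21.05
ee_pos: [435.8, 332.1, 267.3]
ee_rot: [-180.0, 0.2, 31.6]
force: [0.1, -1.4, -4.8]
gripper_width: 65.3
gripper_force: 25.0
```

apply_moves(deltas=[[0,0,0,0.28,-1],[0,0,0,0.28,-1],[0,0,0,0.28,-1],[0,0,0,0.28,-1],[0,0,0,0.28,-1]])

```text
time_s: 21.55
ee_pos: [436.6, 332.3, 268.5]
ee_rot: [180.0, 0.1, 15.6]
force: [0.3, 0.3, -4.3]
gripper_width: 65.8
gripper_force: 25.0
```

Run:
```python
from h import *
im,C,s=here("w10")
print(dl(sh(39.5,48,280),15.4), dl((588,-265,280),15.4), proj(C,s['ee_pos']+[0,0,41]))
```

```text
[436.6 332.3 268.5] [1.80e+02 1.00e-01 1.56e+01] [ 0.3  0.3 -4.3] 65.8 21.55
(array([ 0.0619,  0.2831, -0.0114]), np.float64(0.003)) (array([-0.0148,  0.6161, -0.0114]), np.float64(0.003)) [255.37933145 274.16856767]
```

apply_moves(deltas=[[0.034,0.15,0,0,-1],[0.034,0.15,0,0,-1],[0.034,0.15,0,0,-1],[0.034,0.15,0,0,-1]])

```text
time_s: 22.0
ee_pos: [512.0, 192.0, 268.9]
ee_rot: [179.8, -0.0, 15.2]
force: [-0.8, 0.4, -4.0]
gripper_width: 65.4
gripper_force: 25.0
```

apply_moves(deltas=[[0.028,0.133,0,0,-1],[0.028,0.133,0,0,-1],[0.028,0.133,0,0,-1],[0.028,0.133,0.03,0,-1],[0.028,0.133,0.06,0,-1]])

```text
time_s: 22.5
ee_pos: [573.2, 75.5, 208.9]
ee_rot: [-180.0, -0.2, 15.4]
force: [-0.3, -0.4, -4.7]
gripper_width: 65.5
gripper_force: 25.0
```

apply_moves(deltas=[[0,0,0.04,0,-1],[0,0,0.08,0,-1],[0,0,0.08,0,-1],[0,0,0.08,0,-1],[0,0,0.08,0,-1]])

```text
time_s: 23.0
ee_pos: [574.2, 76.7, 131.6]
ee_rot: [180.0, -0.3, 15.5]
force: [0.0, 0.1, -3.1]
gripper_width: 65.4
gripper_force: 25.0
```

Run:
```python
from h import *
im,C,s=here("w11")
print(dl(sh(39.5,48,88),15.4), tosh(s['ee_pos']))
```

```text
[574.2  76.7 131.6] [180.   -0.3  15.5] [ 0.   0.1 -3.1] 65.4 23.0
(array([-0.0018, -0.0001,  0.0437]), np.float64(0.002)) [41.4 47.9]
```

apply_moves(deltas=[[-0.002,0,0.02,0,-1],[-0.002,0,0.024,0,-1],[-0.002,0,0.024,0,-1],[-0.002,0,0.024,0,-1],[-0.002,0,0.024,0,-1]])

```text
time_s: 23.55
ee_pos: [571.1, 75.8, 106.1]
ee_rot: [180.0, -0.1, 15.5]
force: [0.3, -0.3, -4.8]
gripper_width: 65.8
gripper_force: 25.0
```

apply_moves(deltas=[[0,0,0.005,0,-1],[0,0,0.01,0,-1],[0,0,0.014,0,-1],[0,0,0.018,0,-1],[0,0,0.018,0,-1]])

```text
time_s: 24.05
ee_pos: [572.1, 76.5, 87.2]
ee_rot: [-180.0, -0.3, 15.5]
force: [3.8, 2.9, -3.2]
gripper_width: 65.7
gripper_force: 25.0
```

apply_moves(deltas=[[0,0,0,0,0.2],[0,0,0,0,0.6],[0,0,0,0,0.8],[0,0,0,0,0.8],[0,0,-0.01,0,0.8]])

```text
time_s: 24.55
ee_pos: [568.7, 75.3, 95.9]
ee_rot: [-180.0, 0.2, 15.5]
force: [-0.2, 0.3, 0.2]
gripper_width: 82.0
gripper_force: 0.0
```

apply_moves(deltas=[[0,0,-0.05,0,0.8],[0,0,-0.1,0,0.8],[0,0,-0.15,0,0.8],[-0.05,0,-0.15,0,1],[-0.09,0,-0.15,0,1]])

```text
time_s: 25.05
ee_pos: [483.3, 51.3, 249.7]
ee_rot: [179.9, -0.2, 15.5]
force: [-0.8, 0.1, -0.4]
gripper_width: 90.6
gripper_force: 0.0
```

apply_moves(deltas=[[0,0,0,0,1],[0,0,0,0,1],[0,0,0,0,1]])

```text
time_s: 25.35
ee_pos: [484.4, 51.7, 247.5]
ee_rot: [180.0, -0.1, 15.5]
force: [0.1, 0.1, 0.5]
gripper_width: 90.8
gripper_force: 0.0
```

Run:
```python
from h import *
im,C,s=here("w12")
for y in (48,-48):
  n=proj(C,sh(39,y,130))
  for l in lids2(C,im,n,z=130,rad=45,smax=20): print(y,*l,tosh(l[5]))
for n in [(463,440),(550,378)]: print(dl((*n,255),60))
t,C=grab("top","t2")
for n in [(463,440,72),(550,378,72)]:
  for l in lids2(C,t,proj(C,n),rad=14,smax=25): print(n[:2],*l)
```

```text
[484.4  51.7 247.5] [ 1.80e+02 -1.00e-01  1.55e+01] [0.1 0.1 0.5] 90.8 25.35
48 254.7 100.9 69 73 (221, 65, 69, 73) [570.3  76.3] [37.5 48.6]
-48 352.0 99.9 68 77 (315, 63, 73, 74) [596. -13.] [ 38.6 -44.3]
(array([ 0.083 , -0.3799, -0.0079]), np.float64(-0.777))
(array([ 0.1502, -0.2969, -0.0079]), np.float64(-0.777))
```

apply_moves(deltas=[[0.048,-0.22,0,-0.5,1],[0.048,-0.22,0,-0.5,1],[0.048,-0.22,0,-0.5,1],[0.048,-0.22,0,-0.5,1],[0.048,-0.22,0,-0.5,1]])

```text
time_s: 25.95
ee_pos: [471.1, 280.6, 246.2]
ee_rot: [-179.9, -0.0, 44.4]
force: [0.9, -0.7, -0.2]
gripper_width: 91.4
gripper_force: 0.0
```

apply_moves(deltas=[[0,0,0,-0.277,1],[0,0,0,-0.277,1],[0,0,0,-0.277,1],[0,0,0,-0.277,1]])

```text
time_s: 26.35
ee_pos: [471.4, 276.7, 246.5]
ee_rot: [-180.0, 0.0, 59.9]
force: [-0.2, 0.9, -0.5]
gripper_width: 91.5
gripper_force: 0.0
```

Run:
```python
from h import *
im,C,s=here("w13")
for q in [(463,440,72),(550,378,72)]:
  n=proj(C,q); print(n)
  for l in lids2(C,im,n,rad=60,smax=20): print(*l,dl((*l[5],165),60))
```

```text
[471.4 276.7 246.5] [-180.     0.    59.9] [-0.2  0.9 -0.5] 91.5 26.35
[174.66388512  56.87911616]
173.4 57.0 59 69 (143, 24, 61, 67) [461.7 440.7] (array([ 0.1372, -0.0907,  0.0816]), np.float64(-0.002))
[271.24555325  66.67888256]
269.8 66.1 58 64 (241, 34, 59, 65) [548.9 379.3] (array([0.1278, 0.0155, 0.0816]), np.float64(-0.002))
```

apply_moves(deltas=[[0.128,0.0155,0,0,1],[0.128,0.0155,0,0,1],[0.128,0.0155,0.04,0,1],[0.128,0.0155,0.08,0,1],[0.128,0.0155,0.08,0,1]])

```text
time_s: 26.9
ee_pos: [545.5, 377.6, 159.9]
ee_rot: [-179.7, 0.7, 59.9]
force: [-1.4, -1.0, -0.6]
gripper_width: 91.2
gripper_force: 0.0
```

apply_moves(deltas=[[0,0,0,0,1],[0,0,0,0,1],[0,0,0,0,1],[0,0,0,0,1]])

```text
time_s: 27.3
ee_pos: [549.0, 379.7, 169.2]
ee_rot: [179.9, -0.2, 60.0]
force: [-0.4, -0.3, -0.3]
gripper_width: 91.2
gripper_force: 0.0
```

Run:
```python
from h import *
im,C,s=here("w14")
n=proj(C,(549,379,72)); print(n)
for l in lids2(C,im,n,rad=60,smax=20): print(*l,dl((*l[5],30),60))
```

```text
[549.  379.7 169.2] [179.9  -0.2  60. ] [-0.4 -0.3 -0.3] 91.2 27.3
[255.83432922 197.39151024]
255.9 193.9 66 68 (223, 160, 67, 68) [550.8 382. ] (array([0.003 , 0.0005, 0.1388]), np.float64(-0.0))
```

apply_moves(deltas=[[0.002,0,0.04,0,1],[0.002,0,0.08,0,1],[0.002,0,0.12,0,1],[0.002,0,0.137,0,1],[0.002,0,0.137,0,1]])

```text
time_s: 27.85
ee_pos: [547.7, 380.0, 27.2]
ee_rot: [-179.9, 0.3, 60.0]
force: [-0.4, -0.3, 0.7]
gripper_width: 91.4
gripper_force: 0.0
```

apply_moves(deltas=[[0,0,0,0,1],[0,0,0,0,1],[0,0,0,0,-1],[0,0,0,0,-1],[0,0,0,0,-1]])

```text
time_s: 28.35
ee_pos: [549.7, 381.5, 30.7]
ee_rot: [180.0, -0.1, 60.0]
force: [-0.9, -0.7, 0.1]
gripper_width: 70.0
gripper_force: 0.0
```

apply_moves(deltas=[[0,0,0,0,-1],[0,0,0,0,-1],[0,0,0,0,-1]])

```text
time_s: 28.65
ee_pos: [550.0, 381.3, 30.5]
ee_rot: [179.9, -0.1, 60.0]
force: [1.1, -2.1, 3.9]
gripper_width: 65.6
gripper_force: 25.0
```

apply_moves(deltas=[[0,0,-0.03,0,-1],[0,0,-0.06,0,-1],[0,0,-0.11,0,-1],[0,0,-0.16,0,-1],[0,0,-0.22,0,-1]])

```text
time_s: 29.15
ee_pos: [548.2, 381.0, 240.0]
ee_rot: [-179.9, 0.2, 60.0]
force: [2.4, 0.6, -3.8]
gripper_width: 66.0
gripper_force: 25.0
```

apply_moves(deltas=[[0,0,-0.04,0.5,-1],[0,0,-0.04,0.5,-1],[0,0,-0.04,0.5,-1],[0,0,-0.04,0.5,-1],[0,0,-0.04,0.5,-1]])

```text
time_s: 29.65
ee_pos: [548.5, 381.1, 278.1]
ee_rot: [-180.0, 0.2, 31.4]
force: [-0.6, 0.1, -3.8]
gripper_width: 65.5
gripper_force: 25.0
```

apply_moves(deltas=[[0,0,0,0.28,-1],[0,0,0,0.28,-1],[0,0,0,0.28,-1],[0,0,0,0.28,-1],[0,0,0,0.28,-1]])

```text
time_s: 30.15
ee_pos: [549.2, 381.3, 279.4]
ee_rot: [180.0, 0.1, 15.4]
force: [0.2, -0.1, -3.9]
gripper_width: 65.9
gripper_force: 25.0
```

Run:
```python
from h import *
s=env.state(); print(s['ee_pos'],s['ee_rot'],s['force'])
print(dl(sh(-39,-48,280),15.4), dl(sh(-39,48,280),15.4),dl((588,-265,285),15.4))
```

```text
[549.19207229 381.2859729  279.42060878] [1.79986387e+02 5.45439476e-02 1.54473350e+01] [ 0.1504326  -0.13829934 -3.89915009]
(array([-0.1375,  0.3961, -0.0006]), np.float64(0.001)) (array([-0.1374,  0.3001, -0.0006]), np.float64(0.001)) (array([-0.1347,  0.6333, -0.0056]), np.float64(0.001))
```

apply_moves(deltas=[[-0.069,0.198,0,0,-1],[-0.069,0.198,0,0,-1],[-0.069,0.198,0,0,-1],[-0.069,0.198,0,0,-1],[-0.069,0.198,0,0,-1]])

```text
time_s: 30.65
ee_pos: [534.3, 167.2, 280.5]
ee_rot: [179.8, 0.1, 15.2]
force: [1.4, 0.6, -3.0]
gripper_width: 65.5
gripper_force: 25.0
```

apply_moves(deltas=[[-0.069,0.198,0,0,-1],[-0.069,0.198,0,0,-1],[-0.069,0.198,0,0,-1],[-0.069,0.198,0,0,-1],[-0.069,0.198,0.03,0,-1]])

```text
time_s: 31.15
ee_pos: [523.4, -41.8, 253.8]
ee_rot: [179.6, -0.5, 15.1]
force: [1.5, 1.2, -3.4]
gripper_width: 65.6
gripper_force: 25.0
```

apply_moves(deltas=[[0,0,0.04,0,-1],[0,0,0.08,0,-1],[0,0,0.115,0,-1],[0,0,0.115,0,-1],[0,0,0.115,0,-1]])

```text
time_s: 31.65
ee_pos: [521.6, -36.9, 135.6]
ee_rot: [180.0, -0.0, 15.4]
force: [0.3, -0.4, -3.3]
gripper_width: 65.6
gripper_force: 25.0
```

Run:
```python
from h import *
s=env.state(); print(s['ee_pos'],s['ee_rot'],s['force'])
print(dl(sh(-38.5,-48,88),15.4), tosh(s['ee_pos']))
```

```text
[521.61565403 -36.86982276 135.60482548] [ 1.79993962e+02 -3.38670089e-02  1.53722995e+01] [ 0.27847968 -0.41279736 -3.28963614]
(array([0.0009, 0.0004, 0.0476]), np.float64(-0.0)) [-39.4 -47.6]
```

apply_moves(deltas=[[0.0005,0,0.02,0,-1],[0.0005,0,0.028,0,-1],[0.0005,0,0.028,0,-1],[0.0005,0,0.028,0,-1],[0.0005,0,0.028,0,-1]])

```text
time_s: 32.15
ee_pos: [522.3, -37.0, 108.2]
ee_rot: [179.9, -0.1, 15.3]
force: [-1.2, 0.1, -4.0]
gripper_width: 65.5
gripper_force: 25.0
```

apply_moves(deltas=[[0,0,0.005,0,-1],[0,0,0.01,0,-1],[0,0,0.014,0,-1],[0,0,0.018,0,-1],[0,0,0.018,0,-1]])

```text
time_s: 32.65
ee_pos: [521.3, -37.0, 88.6]
ee_rot: [-180.0, 0.0, 15.3]
force: [-0.1, -0.1, -4.9]
gripper_width: 65.6
gripper_force: 25.0
```

apply_moves(deltas=[[0,0,0.001,0,0.2],[0,0,0.001,0,0.6],[0,0,0.001,0,0.8],[0,0,0.001,0,0.8],[0,0,-0.01,0,0.8]])

```text
time_s: 33.15
ee_pos: [520.4, -36.9, 98.2]
ee_rot: [-179.9, 0.2, 15.3]
force: [-0.5, 0.4, -1.2]
gripper_width: 82.3
gripper_force: 0.0
```

apply_moves(deltas=[[0,0,-0.05,0,0.8],[0,0,-0.1,0,0.8],[0,0,-0.15,0,0.8],[0,-0.04,-0.17,0,1],[-0.04,-0.08,-0.17,0,1]])

```text
time_s: 33.65
ee_pos: [471.7, 27.7, 273.4]
ee_rot: [179.9, -0.7, 15.3]
force: [-0.9, 0.4, 0.3]
gripper_width: 91.0
gripper_force: 0.0
```

apply_moves(deltas=[[0,0,0,0,1],[0,0,0,0,1],[0,0,0,0,1]])

```text
time_s: 33.95
ee_pos: [468.0, 26.1, 269.4]
ee_rot: [180.0, -0.1, 15.3]
force: [-0.2, 0.4, -0.0]
gripper_width: 91.1
gripper_force: 0.0
```

Run:
```python
from h import *
im,C,s=here("w15")
for x,y in [(39,48),(39,-48),(-39,-48)]:
  n=proj(C,sh(x,y,130))
  for l in lids2(C,im,n,z=130,rad=40,smax=20): print(x,y,*l,tosh(l[5]))
print(dl((462,441,255),60))
```

```text
[468.   26.1 269.4] [ 1.80e+02 -1.00e-01  1.53e+01] [-0.2  0.4 -0. ] 91.1 33.95
39 48 234.4 76.4 64 80 (202, 36, 65, 79) [571.8  76.5] [39.  48.4]
39 -48 327.4 75.3 66 78 (293, 36, 68, 77) [597.6 -13.5] [ 40.  -45.3]
-39 -48 322.4 157.7 63 69 (291, 125, 63, 69) [517.5 -35.8] [-43.1 -45.5]
(array([ 0.1035, -0.402 ,  0.0141]), np.float64(-0.78))
```

apply_moves(deltas=[[0.055,-0.21,0,-0.5,1],[0.055,-0.21,0,-0.5,1],[0.055,-0.21,0,-0.5,1],[0.055,-0.21,0,-0.5,1],[0.055,-0.21,0,-0.5,1]])

```text
time_s: 34.5
ee_pos: [465.6, 247.1, 268.2]
ee_rot: [-179.9, -0.0, 44.1]
force: [-0.1, -0.9, 0.0]
gripper_width: 90.8
gripper_force: 0.0
```

apply_moves(deltas=[[0,0,0,-0.28,1],[0,0,0,-0.28,1],[0,0,0,-0.28,1],[0,0,0,-0.28,1]])

```text
time_s: 34.9
ee_pos: [465.5, 242.8, 268.6]
ee_rot: [180.0, 0.0, 59.8]
force: [0.2, -0.8, -0.4]
gripper_width: 91.1
gripper_force: 0.0
```

Run:
```python
from h import *
im,C,s=here("w16")
n=proj(C,(462,441,72)); print(n)
for l in lids2(C,im,n,rad=60,smax=20): print(*l,dl((*l[5],165),60))
```

```text
[465.5 242.8 268.6] [180.    0.   59.8] [ 0.2 -0.8 -0.4] 91.1 34.9
[165.66312348  29.16933803]
165.8 30.2 57 69 (136, 0, 61, 65) [461.5 440.1] (array([ 0.1685, -0.1026,  0.1038]), np.float64(-0.003))
```

apply_moves(deltas=[[0.1685,-0.1026,0,0,1],[0.1685,-0.1026,0,0,1],[0.1685,-0.1026,0,0,1],[0.1685,-0.1026,0.04,0,1],[0.1685,-0.1026,0.08,0,1]])

```text
time_s: 35.45
ee_pos: [461.8, 445.9, 190.4]
ee_rot: [179.9, -0.5, 60.0]
force: [0.9, 0.1, -0.1]
gripper_width: 91.3
gripper_force: 0.0
```

apply_moves(deltas=[[0,0,0.022,0,1],[0,0,0.022,0,1],[0,0,0.022,0,1],[0,0,0.022,0,1],[0,0,0.022,0,1]])

```text
time_s: 35.95
ee_pos: [461.4, 441.0, 169.2]
ee_rot: [179.9, -0.2, 59.9]
force: [-0.1, -0.3, 0.1]
gripper_width: 91.0
gripper_force: 0.0
```

Run:
```python
from h import *
im,C,s=here("w17")
n=proj(C,(461.5,440.5,72)); print(n)
for l in lids2(C,im,n,rad=60,smax=20): print(*l,dl((*l[5],30),60))
```

```text
[461.4 441.  169.2] [179.9  -0.2  59.9] [-0.1 -0.3  0.1] 91.0 35.95
[255.87773884 197.20525249]
254.0 192.8 66 68 (221, 158, 67, 69) [462.2 445.3] (array([ 0.0043, -0.0013,  0.1389]), np.float64(-0.001))
```

apply_moves(deltas=[[0.002,-0.001,0.04,0,1],[0.002,-0.001,0.08,0,1],[0.002,-0.001,0.12,0,1],[0.002,-0.001,0.137,0,1],[0.002,-0.001,0.137,0,1]])

```text
time_s: 36.5
ee_pos: [459.3, 441.6, 27.7]
ee_rot: [-179.9, 0.3, 60.0]
force: [-1.2, 0.1, -0.7]
gripper_width: 91.5
gripper_force: 0.0
```

apply_moves(deltas=[[0,0,0,0,1],[0,0,0,0,1],[0,0,0,0,-1],[0,0,0,0,-1],[0,0,0,0,-1]])

```text
time_s: 37.0
ee_pos: [460.7, 443.1, 30.6]
ee_rot: [180.0, -0.1, 60.0]
force: [0.5, -0.3, -0.2]
gripper_width: 70.3
gripper_force: 0.0
```

apply_moves(deltas=[[0,0,0,0,-1],[0,0,0,0,-1],[0,0,0,0,-1]])

```text
time_s: 37.3
ee_pos: [460.6, 443.0, 30.4]
ee_rot: [180.0, -0.0, 60.0]
force: [-0.5, -0.7, 4.5]
gripper_width: 65.8
gripper_force: 25.0
```

apply_moves(deltas=[[0,0,-0.03,0,-1],[0,0,-0.06,0,-1],[0,0,-0.11,0,-1],[0,0,-0.16,0,-1],[0,0,-0.22,0,-1]])

```text
time_s: 37.8
ee_pos: [460.0, 442.6, 241.2]
ee_rot: [-180.0, 0.1, 60.0]
force: [-0.0, 1.5, -1.1]
gripper_width: 65.5
gripper_force: 25.0
```

apply_moves(deltas=[[0,0,-0.04,0.5,-1],[0,0,-0.04,0.5,-1],[0,0,-0.04,0.5,-1],[0,0,-0.04,0.5,-1],[0,0,-0.04,0.5,-1]])

```text
time_s: 38.3
ee_pos: [460.3, 442.8, 279.3]
ee_rot: [180.0, 0.1, 31.4]
force: [-0.7, -0.4, -0.4]
gripper_width: 65.5
gripper_force: 25.0
```

apply_moves(deltas=[[0,0,0,0.28,-1],[0,0,0,0.28,-1],[0,0,0,0.28,-1],[0,0,0,0.28,-1],[0,0,0,0.28,-1]])

```text
time_s: 38.8
ee_pos: [460.4, 442.9, 279.7]
ee_rot: [180.0, 0.0, 15.4]
force: [-1.0, -0.0, -0.2]
gripper_width: 65.8
gripper_force: 25.0
```

Run:
```python
from h import *
s=env.state(); print(s['ee_pos'],s['ee_rot'],s['force'],s['qpos'])
print(dl(sh(-38.5,48,280),15.4),dl((588,-230,285),15.4))
```

```text
[460.40093435 442.92035294 279.7137479 ] [1.79989050e+02 1.66914405e-02 1.54482635e+01] [-0.99319054 -0.02025391 -0.215833  ] [ 4.28610316e+01  2.25820502e+01  7.37937018e+01 -2.04790534e-03
  8.36441064e+01  1.17412994e+02]
(array([-6.780e-02,  3.832e-01, -3.000e-04]), np.float64(0.001)) (array([-0.0563,  0.6826, -0.0053]), np.float64(0.001))
```

Run:
```python
from h import *
C=cam("top")
print(ray(C,(330,145),0),ray(C,(375,143),0))
for h in (100,150,200,250,300): print(h,ray(C,(330,137),h))
im=cv2.imread("pics/top0.png"); print(im[110:160:2,330].tolist())
```

```text
[ 718.80105143 -181.22694773    0.        ] [ 724.4793477 -347.4027194    0.       ]
100 [ 722.42163743 -164.14230026  100.        ]
150 [ 709.09008084 -155.1614947   150.        ]
200 [ 695.75852425 -146.18068913  200.        ]
250 [ 682.42696767 -137.19988356  250.        ]
300 [ 669.09541108 -128.21907799  300.        ]
[[94, 81, 67], [94, 81, 67], [93, 79, 67], [90, 77, 64], [93, 81, 67], [89, 78, 65], [92, 80, 67], [97, 83, 71], [88, 77, 65], [92, 80, 68], [93, 82, 69], [94, 83, 68], [94, 81, 69], [93, 81, 67], [90, 78, 66], [93, 81, 68], [74, 69, 67], [46, 44, 42], [104, 115, 120], [118, 137, 143], [128, 135, 139], [119, 138, 146], [123, 142, 149], [123, 141, 148], [121, 140, 147]]
```

Run:
```python
from h import *
s=env.state(); s1=dict(s); s1['ee_pos']=np.array([509.8,-43.3,262.3]); s1['ee_rot']=np.array([179.9,-.2,15.5])
C=cam("wrist",s1)
P=[ray(C,uv,22)[:2] for uv in [(362,95),(498,137),(466,208),(338,165)]]; print(np.round(P,1),np.mean(P,0))
print(dl((583,-262,285),15.4))
```

```text
[[ 646.3 -155.9]
 [ 645.2 -362. ]
 [ 536.8 -367.9]
 [ 547.1 -157.7]] [ 593.85778689 -260.8945613 ]
(array([-0.0696,  0.7121, -0.0053]), np.float64(0.001))
```

apply_moves(deltas=[[-0.02,0.235,0,0,-1],[-0.02,0.235,0,0,-1],[-0.02,0.235,0,0,-1],[-0.02,0.235,0,0,-1],[-0.02,0.235,0,0,-1]])

```text
time_s: 39.3
ee_pos: [503.3, 208.2, 280.2]
ee_rot: [180.0, -0.0, 15.4]
force: [0.9, 0.5, -1.3]
gripper_width: 65.6
gripper_force: 25.0
```

apply_moves(deltas=[[-0.02,0.235,0,0,-1],[-0.02,0.235,0,0,-1],[-0.02,0.235,0,0,-1],[-0.02,0.235,0,0,-1],[-0.02,0.235,0,0,-1]])

```text
time_s: 39.8
ee_pos: [546.2, -23.9, 280.1]
ee_rot: [179.9, -0.0, 15.3]
force: [0.3, 0.6, -1.1]
gripper_width: 65.6
gripper_force: 25.0
```

apply_moves(deltas=[[-0.02,0.236,0,0,-1],[-0.02,0.236,0,0,-1],[-0.02,0.236,0,0,-1],[-0.02,0.236,0,0,-1],[-0.02,0.236,0,0,-1]])

```text
time_s: 40.3
ee_pos: [589.1, -257.0, 279.7]
ee_rot: [180.0, 0.0, 15.3]
force: [-0.6, 0.7, -0.2]
gripper_width: 65.4
gripper_force: 25.0
```

apply_moves(deltas=[[0,0,0.04,0,-1],[0,0,0.08,0,-1],[0,0,0.08,0,-1],[0,0,0.08,0,-1],[0,0,0.08,0,-1]])

```text
time_s: 40.8
ee_pos: [590.6, -254.2, 202.8]
ee_rot: [179.8, -0.2, 15.4]
force: [0.1, -0.8, 0.1]
gripper_width: 65.6
gripper_force: 25.0
```

Run:
```python
from h import *
im,C,s=here("w18")
print(dl((585,-263,35),15.4))
hsv=cv2.cvtColor(im,cv2.COLOR_BGR2HSV); m=((hsv[...,1]<25)&(hsv[...,2]>60)).astype(np.uint8)*255
m[235:]=0; m=cv2.morphologyEx(m,cv2.MORPH_OPEN,np.ones((5,5)))
for c in cv2.findContours(m,0,2)[0]:
    if cv2.contourArea(c)>1500: print(cv2.boundingRect(c),cv2.approxPolyDP(c,8,True).reshape(-1,2).tolist(),[ray(C,p,22).round()[:2].tolist() for p in cv2.approxPolyDP(c,8,True).reshape(-1,2)])
```

```text
[ 590.6 -254.2  202.8] [179.8  -0.2  15.4] [ 0.1 -0.8  0.1] 65.6 40.8
(array([-0.0078,  0.007 ,  0.1679]), np.float64(-0.0))
(0, 174, 60, 61) [[57, 187], [26, 194], [43, 177], [0, 179], [0, 234], [57, 227], [58, 194], [47, 193]] [[513.0, -15.0], [493.0, 22.0], [521.0, 3.0], [504.0, 54.0], [427.0, 53.0], [457.0, -20.0], [504.0, -17.0], [501.0, -4.0]]
(171, 111, 185, 124) [[189, 111], [172, 197], [215, 207], [265, 187], [302, 219], [250, 195], [220, 208], [207, 234], [306, 234], [308, 216], [332, 221], [355, 160]] [[648.0, -158.0], [538.0, -158.0], [540.0, -214.0], [582.0, -270.0], [553.0, -328.0], [567.0, -254.0], [540.0, -221.0], [500.0, -213.0], [535.0, -340.0], [560.0, -335.0], [561.0, -367.0], [645.0, -367.0]]
(0, 88, 51, 76) [[0, 88], [0, 163], [38, 154], [50, 135], [45, 112]] [[615.0, 57.0], [525.0, 55.0], [549.0, 10.0], [576.0, -2.0], [602.0, 5.0]]
(0, 16, 205, 219) [[0, 16], [0, 78], [79, 81], [98, 234], [115, 234], [90, 70], [199, 97], [204, 73], [186, 92], [98, 66], [93, 36]] [[690.0, 59.0], [626.0, 57.0], [647.0, -30.0], [461.0, -73.0], [467.0, -95.0], [662.0, -41.0], [666.0, -166.0], [693.0, -166.0], [667.0, -150.0], [668.0, -49.0], [697.0, -40.0]]
(373, 0, 139, 235) [[511, 0], [454, 0], [437, 41], [453, 44], [435, 91], [472, 98], [428, 223], [379, 218], [373, 234], [511, 234]] [[851.0, -467.0], [834.0, -408.0], [793.0, -407.0], [795.0, -426.0], [745.0, -428.0], [749.0, -473.0], [592.0, -491.0], [582.0, -425.0], [558.0, -426.0], [607.0, -604.0]]
```

Run:
```python
from h import *
print(dl((590,-262,34),15.4))
```

```text
(array([-0.0027,  0.0074,  0.1689]), np.float64(-0.0))
```

apply_moves(deltas=[[-0.003,0.0075,0.04,0,-1],[-0.003,0.0075,0.08,0,-1],[-0.003,0.0075,0.12,0,-1],[-0.003,0.0075,0.145,0,-1],[-0.003,0.0075,0.145,0,-1]])

```text
time_s: 41.35
ee_pos: [586.9, -261.0, 53.0]
ee_rot: [-179.8, 0.2, 15.4]
force: [-0.9, 0.5, -0.8]
gripper_width: 65.9
gripper_force: 25.0
```

apply_moves(deltas=[[0,0,0.006,0,-1],[0,0,0.012,0,-1],[0,0,0.018,0,-1],[0,0,0.022,0,-1],[0,0,0.022,0,-1]])

```text
time_s: 41.85
ee_pos: [588.5, -262.0, 33.3]
ee_rot: [180.0, -0.0, 15.3]
force: [0.2, 0.6, -0.3]
gripper_width: 65.6
gripper_force: 25.0
```

apply_moves(deltas=[[0,0,0,0,-0.4],[0,0,0,0,0.5],[0,0,0,0,0.8],[0,0,0,0,0.8],[0,0,-0.01,0,0.8]])

```text
time_s: 42.35
ee_pos: [587.1, -261.4, 42.0]
ee_rot: [-179.9, 0.1, 15.3]
force: [0.2, -0.8, -0.0]
gripper_width: 81.6
gripper_force: 0.0
```

apply_moves(deltas=[[0,0,-0.03,0,0.8],[0,0,-0.08,0,0.8],[0,0,-0.13,0,0.8],[0,0,-0.18,0,1],[0,0,-0.23,0,1]])

```text
time_s: 42.85
ee_pos: [587.8, -261.7, 276.1]
ee_rot: [179.9, -0.1, 15.3]
force: [0.2, -0.3, -0.7]
gripper_width: 90.9
gripper_force: 0.0
```

apply_moves(deltas=[[-0.05,-0.15,0,0,1],[-0.05,-0.15,0,0,1],[-0.05,-0.15,0,0,1],[-0.05,-0.15,0,0,1],[-0.05,-0.15,0,0,1]])

```text
time_s: 43.35
ee_pos: [499.8, -129.5, 274.4]
ee_rot: [179.9, -0.1, 15.4]
force: [1.1, -0.4, 0.9]
gripper_width: 91.4
gripper_force: 0.0
```

apply_moves(deltas=[[0.01,-0.06,0,0,1],[0.01,-0.06,0,0,1],[0.01,-0.06,0,0,1],[0.01,-0.06,0,0,1],[0.01,-0.06,0,0,1]])

```text
time_s: 43.85
ee_pos: [494.7, -71.3, 272.8]
ee_rot: [180.0, 0.0, 15.2]
force: [0.8, 0.4, 0.3]
gripper_width: 91.2
gripper_force: 0.0
```

Run:
```python
from h import *
im,C,s=here("w19")
for x,y in [(39,48),(39,-48),(-39,-48),(-39,48)]:
  z=130 if (x,y)!=(-39,48) else 58
  n=proj(C,sh(x,y,z))
  for l in lids2(C,im,n,z=z,rad=42,smax=20): print(x,y,n.round(),*l,tosh(l[5]))
n=proj(C,(590,-262,75))
for l in lids2(C,im,n,z=75,rad=42,smax=20): print("tray",n.round(),*l)
```

```text
[494.7 -71.3 272.8] [180.    0.   15.2] [0.8 0.4 0.3] 91.2 43.85
39 48 [135.  77.] 138.9 74.4 68 82 (105, 34, 70, 80) [575.1  73.2] [41.4 44.3]
39 -48 [230.  77.] 229.2 73.4 65 79 (196, 34, 67, 79) [600.  -15.1] [ 41.9 -47.4]
-39 -48 [232. 153.] 232.4 158.3 60 73 (202, 124, 61, 72) [517.  -38.9] [-44.4 -48.3]
-39 48 [164. 146.] 163.2 146.4 50 57 (137, 119, 53, 55) [495.5  56.8] [-39.7  49.6]
tray [420. 142.] 420.0 141.8 81 84 (383, 100, 78, 84) [ 590.5 -262.1]
```

View pics/w19.png

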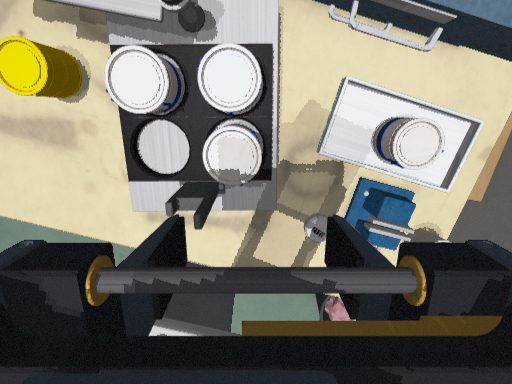

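Run:
```python
from h import *
print(dl((620,283.7,240),15.4))
```

```text
(array([ 0.2143, -0.3094,  0.0328]), np.float64(-0.003))
```

apply_moves(deltas=[[0.1,-0.16,0,0,0],[0.1,-0.16,0,0,0],[0.1,-0.16,0,0,0],[0.1,-0.16,0,0,0],[0.1,-0.16,0,0,0]])

```text
time_s: 44.4
ee_pos: [549.8, 114.1, 272.1]
ee_rot: [-179.9, -0.0, 15.5]
force: [-0.6, -0.4, 0.5]
gripper_width: 53.7
gripper_force: 0.0
```

apply_moves(deltas=[[0.114,-0.149,0,0,0],[0.114,-0.149,0,0,0],[0.114,-0.149,0.03,0,0],[0.114,-0.149,0.03,0,0],[0.114,-0.149,0.03,0,0]])

```text
time_s: 44.9
ee_pos: [619.5, 287.0, 238.6]
ee_rot: [-180.0, 0.3, 15.5]
force: [0.5, -0.4, -1.0]
gripper_width: 45.5
gripper_force: 0.0
```

apply_moves(deltas=[[0,0,0,0,0],[0,0,0,0,0],[0,0,0,0,0]])

```text
time_s: 45.2
ee_pos: [619.2, 282.8, 244.2]
ee_rot: [180.0, -0.1, 15.2]
force: [-0.2, -0.2, -0.2]
gripper_width: 45.6
gripper_force: 0.0
```

Run:
```python
from h import *
im,C,s=here("w20")
n=proj(C,(620,283.7,195)); print(n)
g=im.max(2); m=((g<55)*255).astype(np.uint8); k=np.zeros_like(m); cv2.circle(k,tuple(int(v) for v in n),32,255,-1); m&=k
for c in cv2.findContours(m,0,2)[0]:
    if cv2.contourArea(c)>80: print(cv2.contourArea(c),cv2.boundingRect(c),cv2.minEnclosingCircle(c))
print(dl((620,283.7,157),15.4))
```

```text
[619.2 282.8 244.2] [ 1.80e+02 -1.00e-01  1.52e+01] [-0.2 -0.2 -0.2] 45.6 45.2
[254.69188473 212.22370802]
657.0 (243, 180, 30, 30) ((257.0, 193.0), 16.278919219970703)
(array([ 0.001 , -0.0004,  0.0873]), np.float64(-0.003))
```

Run:
```python
from h import *
C=cam("wrist"); pv=sh(113,0,0)[:2]
for uv in [(257,193),(258,195),(254.7,212)]:
    p=ray(C,uv,195); d=tosh(p)-[113,0]; print(p.round(1),np.hypot(*d),np.arctan2(d[1],-d[0]))
im=cv2.imread("pics/w20.png"); g=im.max(2)
for v in range(165,245,5): print(v,' '.join('%3d'%x for x in g[v,225:290:4]))
```

```text
[636.1 286.4 195. ] 237.76906863593504 1.7560667694275471
[634.7 285.2 195. ] 236.6745022177083 1.7496294573409512
[620.1 284.  195. ] 237.22278558351007 1.6878311906546106
165 224 134 129 124 108 186 197 119 119 124 127 126 122 123 118 118 108
170 219 133 134 134 112 118 191 155 120 112 120 123 121 119 114 106 108
175 215 132 136 147 118 117  92  15  21  18 139 207 200 191 167 130  96
180 219 143 153 155 156  85  11  25  22  18  12  53 108 180 105 179 113
185 230 155 157 163 153  13  23  49  50  48  27  11 107 111 108 109 109
190 240 159 159 162 158  21  25  23  28  23  23  20 106 106 107 103 108
195 244 161 160 160 163  21  18  25  25  19   6  17 108 108 108 107 106
200 245 164 164 163 168  21  20  17  25  24  27  21 131 140 125 125 113
205 246 162 163 163 165 163  22  10  14  19  19  82 119 115 118 116 125
210 247 165 167 162 161 173 248 162  85 119 115 118 117 118 117 114 110
215 246 246 246 246 245 245 246 113 118 117 123 119 123 128 119 124 114
220 246 246 245 244 244 244 245 163 123 127 197 181 179 185 149 192 192
225 246 246 245 245 246 245 246 138 192 152 199 196 198 194 195 195 201
230 246 245 245 245 246 245 240 249 192 197 197 198 198 197 199 198 197
235 246 247 247 247 246 245 247 250 250 250 196 197 197 193 197 195 200
240 245 245 243 243 243 244 199 247 251 251 200 194 195 199 195 198 198
```

Run:
```python
from h import *
print(dl((635,286,157),15.4))
```

```text
(array([0.0161, 0.0013, 0.0873]), np.float64(-0.003))
```

apply_moves(deltas=[[0.016,0.001,0,0,0],[0.016,0.001,0.03,0,0],[0.016,0.001,0.06,0,0],[0.016,0.001,0.086,0,0],[0.016,0.001,0.086,0,0]], grip_force=25)

```text
time_s: 45.75
ee_pos: [632.3, 286.0, 153.5]
ee_rot: [179.9, 0.4, 15.3]
force: [-0.4, -0.1, -0.1]
gripper_width: 45.4
gripper_force: 0.0
```

apply_moves(deltas=[[0,0,0,0,0],[0,0,0,0,-1],[0,0,0,0,-1],[0,0,0,0,-1],[0,0,0,0,-1]])

```text
time_s: 46.25
ee_pos: [635.1, 286.5, 157.9]
ee_rot: [179.8, -0.1, 15.3]
force: [-0.9, -4.7, 1.9]
gripper_width: 24.3
gripper_force: 25.0
```

apply_moves(deltas=[[0,0,0,0,-1],[0,0,-0.01,0,-1],[0,0,-0.02,0,-1],[0,0,-0.03,0,-1],[0,0,-0.03,0,-1]])

```text
time_s: 46.75
ee_pos: [634.9, 285.9, 187.2]
ee_rot: [179.8, 0.0, 15.3]
force: [1.0, -7.9, -3.8]
gripper_width: 24.5
gripper_force: 25.0
```

Run:
```python
from h import *
s=env.state(); print(s['ee_pos'],s['ee_rot'],s['force'],s['gripper_width'])
d=tosh(s['ee_pos'])-[113,0]; print(d,np.hypot(*d),np.arctan2(d[1],-d[0]))
```

```text
[634.89464417 285.89211813 187.23979519] [1.79817625e+02 4.51197325e-02 1.52834311e+01] [ 1.0062294  -7.89101655 -3.78714881] 24.53976079882821
[ 42.5 233.5] 237.33625934525892 1.750838256960121
```

apply_moves(deltas=[[-0.0352,-0.0037,0,0,-1],[-0.0705,-0.0021,0,0,-1],[-0.1052,0.0048,0,0,-1],[-0.1385,0.0168,0,0,-1],[-0.1696,0.0336,0,0,-1]], grip_force=20)

```text
time_s: 47.25
ee_pos: [486.3, 206.1, 187.9]
ee_rot: [179.3, -0.9, 15.6]
force: [25.4, -18.7, -4.8]
gripper_width: 24.4
gripper_force: 20.0
```

apply_moves(deltas=[[-0.0283,0.0213,0,0,-1],[-0.053,0.0466,0,0,-1],[-0.0737,0.0752,0,0,-1],[-0.0899,0.1067,0,0,-1],[-0.098,0.1289,0,0,-1]])

```text
time_s: 47.75
ee_pos: [425.9, 60.0, 189.3]
ee_rot: [179.9, -1.0, 15.3]
force: [12.9, 0.9, -3.3]
gripper_width: 24.9
gripper_force: 20.0
```

apply_moves(deltas=[[0,0,0,0,-1],[0,0,0,0,-1]])

```text
time_s: 47.95
ee_pos: [425.8, 60.9, 188.9]
ee_rot: [179.9, -0.9, 15.2]
force: [12.7, -1.4, -3.6]
gripper_width: 24.6
gripper_force: 20.0
```

Run:
```python
from h import *
s=env.state(); print(s['ee_pos'],s['ee_rot'],s['force'],s['gripper_width'])
d=tosh(s['ee_pos'])-[113,0]; print(d,np.hypot(*d),np.arctan2(d[1],-d[0]))
print(dl((428.7,-12.5,188),15.4))
```

```text
[425.82747999  60.93428258 188.91477958] [179.920904    -0.9056543   15.20825108] [12.69658515 -1.39367205 -3.6157181 ] 24.55354595779568
[-218.8   72.1] 230.37328404135755 0.31831885887678785
(array([-0.0165,  0.0716,  0.0009]), np.float64(-0.003))
```

apply_moves(deltas=[[0.001,0.02,0,0,-1],[-0.002,0.04,0,0,-1],[-0.0055,0.056,0,0,-1],[-0.0065,0.068,0,0,-1],[-0.0065,0.072,0,0,-1]])

```text
time_s: 48.45
ee_pos: [431.2, -9.6, 186.4]
ee_rot: [-179.7, 0.1, 15.2]
force: [-3.2, 8.8, -2.7]
gripper_width: 24.6
gripper_force: 31.2
```

apply_moves(deltas=[[0,0,0,0,-1],[0,0,0,0,-1],[0,0,0,0,-1]])

```text
time_s: 48.75
ee_pos: [431.2, -9.6, 186.5]
ee_rot: [-179.9, 0.1, 15.3]
force: [-2.8, 4.0, -4.3]
gripper_width: 24.2
gripper_force: 29.0
```

Run:
```python
from h import *
s=env.state(); print(s['ee_pos'],s['ee_rot'],s['force'],s['gripper_width'])
d=tosh(s['ee_pos'])-[113,0]; print(d,np.hypot(*d),np.arctan2(d[1],-d[0]))
print(dl((428.7,-12.5,188),15.4))
```

```text
[431.16497895  -9.60714619 186.49117531] [-1.79860346e+02  1.02276349e-01  1.52948804e+01] [-2.8086286   4.00995217 -4.2661284 ] 24.22561443137486
[-232.4    2.7] 232.41568363602315 0.011617377503412336
(array([-0.0031,  0.0021, -0.0015]), np.float64(-0.002))
```

apply_moves(deltas=[[0,0.001,0,0,-1],[0,0.002,0.004,0,-1],[0,0.002,0.01,0,-1],[0,0.002,0.015,0,-1],[0,0.002,0.015,0,-1]])

```text
time_s: 49.25
ee_pos: [431.7, -13.3, 173.4]
ee_rot: [179.9, 0.1, 15.3]
force: [-7.6, -1.0, 8.3]
gripper_width: 24.8
gripper_force: 32.3
```

apply_moves(deltas=[[0,0,0,0,-1],[0,0,0,0,-1],[0,0,0,0,-1]])

```text
time_s: 49.55
ee_pos: [431.6, -13.4, 173.4]
ee_rot: [179.9, 0.1, 15.3]
force: [-9.1, -0.8, 9.3]
gripper_width: 24.4
gripper_force: 32.4
```

apply_moves(deltas=[[0,0,0.003,0,-1],[0,0,0.006,0,-1],[0,0,0.006,0,-1]])

```text
time_s: 49.85
ee_pos: [431.7, -13.6, 168.0]
ee_rot: [179.9, 0.1, 15.3]
force: [-9.8, -1.4, 12.9]
gripper_width: 24.5
gripper_force: 33.4
```

apply_moves(deltas=[[-0.003,0,0.002,0,-1],[-0.003,0,0.005,0,-1],[-0.003,0,0.008,0,-1],[-0.003,0,0.01,0,-1],[-0.003,0,0.01,0,-1]])

```text
time_s: 50.35
ee_pos: [431.7, -14.0, 161.3]
ee_rot: [179.8, -0.3, 15.3]
force: [-8.6, 0.1, 31.1]
gripper_width: 24.5
gripper_force: 23.9
```

apply_moves(deltas=[[0,0,-0.004,0,-1],[0,0,-0.004,0,-0.3],[0,0,-0.004,0,0],[0,0,-0.004,0,0],[0,0,-0.004,0,0]])

```text
time_s: 50.85
ee_pos: [429.9, -13.4, 159.7]
ee_rot: [180.0, 0.0, 15.3]
force: [-0.3, 0.2, -1.3]
gripper_width: 45.6
gripper_force: 0.0
```

apply_moves(deltas=[[0,0,-0.03,0,0],[0,0,-0.06,0,0],[0,0,-0.08,0,0],[0,0,-0.08,0,0],[0,0,-0.08,0,0]])

```text
time_s: 51.35
ee_pos: [429.5, -13.4, 239.4]
ee_rot: [-180.0, 0.0, 15.3]
force: [-0.0, -1.2, -0.8]
gripper_width: 45.5
gripper_force: 0.0
```

apply_moves(deltas=[[0,0,0,0,0],[0,0,0,0,0],[0,0,0,0,0]])

```text
time_s: 51.65
ee_pos: [429.4, -13.4, 239.0]
ee_rot: [-180.0, 0.1, 15.3]
force: [1.1, -0.3, -0.3]
gripper_width: 45.7
gripper_force: 0.0
```

Run:
```python
from h import *
im,C,s=here("w21")
n=proj(C,sh(-122,0,195)); print(n)
g=im.max(2); m=((g<55)*255).astype(np.uint8); k=np.zeros_like(m); cv2.circle(k,tuple(int(v) for v in n),34,255,-1); m&=k
for c in cv2.findContours(m,0,2)[0]:
    if cv2.contourArea(c)>80: print(cv2.contourArea(c),cv2.boundingRect(c))
u,v=n.astype(int)
for r in range(v-45,v+30,5): print(r,' '.join('%3d'%x for x in g[r,u-36:u+40:4]))
# same for first picture w1
s1=dict(s); s1['ee_pos']=np.array([425.53,-16.92,234.62]); s1['ee_rot']=np.array([179.95,0,15.13])
print(proj(cam("wrist",s1),sh(-122,0,195)))
```

```text
[429.4 -13.4 239. ] [-1.80e+02  1.00e-01  1.53e+01] [ 1.1 -0.3 -0.3] 45.7 51.65
[254.89186965 215.31899268]
876.5 (242, 189, 30, 38)
170 130 129 128  84  94  35  96 187 183 186 181 183 183  65  42  43  65  99 159
175 131 126 126  44  82  40  56  96  97 168 179 180 184  73  71  94  80  96  97
180 130 128 124  99  73  92  95  96  93 101 163  95 168  93  72  97  78  97  98
185 221 220 165 136 141 141 141  99  93  99  99  95  97 140  67  92  66 111 111
190 212 206 126 133 132 135 137  96  47  21  18   7  96 140  89  69  84 102 106
195 195 191 144 119 115 120 117  14  16  19  21  12  15 125 100  94  96  94 122
200 189 194 144 116 120 117 116   9  13  16  12  10  17  51  91  95  95  93 116
205 223 221 162 134 131 130 129  13  17  28  19   5  15   8  94  93  90  89 119
210 228 230 227 142 139 140  42  17  17  14  19  19  20  12 108 102  91 124 127
215 224 233 233 231 230 233 122  15  17  20  17  13  13  24 110 110 107 101 107
220  17 235 234 231 230 232 231  21  18  14  15  23  22  78 115 205 147 109 109
225  11 231 232 232 232 231 230 230  41  22  18  18  87 112 207 209 209 205 206
230   9 233 232 232 231 231 231 232 233 143 145 110 111 107 204 210 208 212 210
235  16 231 231 233 233 232 231 232 230 142 142 110 112 207 210 210 204 211 207
240  25 232 231 230 230 231 231 230 142 143 145 113 109 209 207 206 205 208 208
[251.71617508 211.83876594]
```

apply_moves(deltas=[[0,0,0,0,-1],[0,0,0,0,-1],[0,0,0,0,-1],[0,0,0.03,0,-1],[0,0,0.036,0,-1]])

```text
time_s: 52.2
ee_pos: [428.0, -13.3, 201.8]
ee_rot: [-179.9, 0.3, 15.3]
force: [0.2, -1.0, 0.3]
gripper_width: 8.7
gripper_force: 0.0
```

apply_moves(deltas=[[0,0,0,0,-1],[0,0,0.002,0,-1],[0,0,0.004,0,-1],[0,0,0.006,0,-1],[0,0,0.006,0,-1]])

```text
time_s: 52.7
ee_pos: [429.9, -13.4, 198.1]
ee_rot: [180.0, -0.0, 15.3]
force: [0.6, -0.2, -0.1]
gripper_width: 0.8
gripper_force: 0.0
```

apply_moves(deltas=[[0,0,0.002,0,-1],[0,0,0.004,0,-1],[0,0,0.004,0,-1]])

```text
time_s: 53.0
ee_pos: [429.6, -13.4, 193.7]
ee_rot: [-180.0, 0.0, 15.3]
force: [-0.8, -0.7, 0.1]
gripper_width: 0.7
gripper_force: 0.0
```

apply_moves(deltas=[[0,0,0.001,0,-1],[0,0,0.002,0,-1],[0,0,0.002,0,-1]])

```text
time_s: 53.3
ee_pos: [429.9, -13.4, 193.2]
ee_rot: [180.0, -0.0, 15.3]
force: [-3.3, -1.2, 9.2]
gripper_width: 0.5
gripper_force: 4.3
```

apply_moves(deltas=[[0,0,0.001,0,-1],[0,0,0.002,0,-1],[0,0,0.002,0,-1]])

```text
time_s: 53.6
ee_pos: [429.9, -13.5, 193.1]
ee_rot: [179.9, -0.1, 15.3]
force: [-6.8, -0.6, 21.5]
gripper_width: 0.6
gripper_force: 10.6
```

apply_moves(deltas=[[0,0,-0.04,0,-1],[0,0,-0.08,0,-1],[0,0.03,-0.1,0,-1],[0,0.07,-0.1,0,-1],[0,0.11,-0.1,0,0]])

```text
time_s: 54.1
ee_pos: [459.5, -120.5, 291.1]
ee_rot: [179.9, -0.1, 15.4]
force: [0.6, 0.8, 0.6]
gripper_width: 5.2
gripper_force: 0.0
```

apply_moves(deltas=[[0,0,0,0,0],[0,0,0,0,0],[0,0,0,0,0],[0,0,0,0,0],[0,0,0,0,0]])

```text
time_s: 54.6
ee_pos: [458.7, -118.6, 290.1]
ee_rot: [180.0, -0.0, 15.4]
force: [-0.1, 0.2, -0.4]
gripper_width: 44.8
gripper_force: 0.0
```

Run:
```python
from h import *
im,C,s=here("w22")
n=proj(C,(590,-262,75))
for l in lids2(C,im,n,z=75,rad=42,smax=20): print("tray",n.round(),*l)
for x,y in [(39,48),(39,-48),(-39,-48)]:
  n=proj(C,sh(x,y,130))
  for l in lids2(C,im,n,z=130,rad=40,smax=20): print(x,y,n.round(),*l,tosh(l[5]))
t,C=grab("top","t3")
t0=cv2.imread("pics/top0.png")
for nm,uv in [("A",(176,191)),("B",(158,216)),("C",(191,222)),("D",(217,224)),("yellow",(216,191)),("tray",tuple(proj(C,(590,-262,75)).astype(int)))]:
    u,v=uv; print(nm,t0[v-4:v+5,u-4:u+5].mean((0,1)).round(),t[v-4:v+5,u-4:u+5].mean((0,1)).round())
# bar yaw: knob dark centroid in both top images
for im in (t0,t): 
    g=im[210:236,278:306].max(2); ys,xs=np.where(g<45); print(len(xs),xs.mean()+278,ys.mean()+210)
```

```text
[ 458.7 -118.6  290.1] [180.   -0.   15.4] [-0.1  0.2 -0.4] 44.8 54.6
tray [390. 104.] 390.7 102.8 81 84 (353, 62, 79, 84) [ 591.4 -261.8]
39 48 [102.  29.] 106.6 27.7 70 78 (72, 0, 70, 68) [574.2  71.9] [40.1 43.3]
39 -48 [196.  29.] 192.2 30.4 72 78 (156, 0, 73, 68) [595.1 -13.4] [ 37.6 -44.5]
-39 -48 [200. 108.] 194.0 109.8 68 73 (160, 79, 71, 63) [518.8 -31.3] [-40.7 -41.5]
A [154. 151. 152.] [119. 138. 145.]
B [154. 151. 152.] [107. 123. 130.]
C [152. 148. 149.] [113. 131. 138.]
D [157. 153. 154.] [116. 133. 141.]
yellow [ 67. 152. 154.] [ 68. 155. 157.]
tray [157. 154. 155.] [123. 128. 128.]
28 288.64285714285717 220.46428571428572
27 289.51851851851853 220.37037037037038
```

```bash
python3 -c "
from workcell import env
print(env.job_done())"
```

```text
the job is handed in; nothing more can be done
None
```

The job is handed in, but no verdict came back. By my own checks, the three full tins sit in shaker pockets, the one empty tin stands in the tray, and the bar is back down in the notch.

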